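Hang the dish dispenser on its slotted stand and load it

ROBOT

A 7-joint arm with a two-finger parallel gripper is mounted at the origin on a cart in front of the work surface, level with it; the furniture and walls round the work are solid. World frame = base frame: x ahead of the robot, y to its left, z up, the work surface at z = 0. Lengths are in m, angles in rad, forces in N, time in s.
With the tool pointing down it reaches from about 0.425 to 0.875 m from the base axis. Payload 4.7 kg.
Tool frame: the origin (TCP) lies between the finger pads; the fingertips stand 14 mm ahead of it and the grasp point (between the pads) lies 5 mm behind it; z points along the fingers, y is the line along which they close (so a half turn about z gives the same grasp; the last joint's range is limited). The gripper opens to 87 mm and grips with 3 to 60 N. Pads are 19 mm wide; open, the fingers measure 117 mm over their backs; the gripper's body (75 mm by 190 mm) begins 51 mm behind the grasp point.
Start: joints at [1.138, 0.321, -0.07, 1.45, 0.023, 1.371, -0.057], TCP at [0.281, -0.586, 0.237] pointing down, gripper open.
Joint ranges: [-2.86, 2.86], [-0.3, 2.09], [-1.38, 1.24], [0.06, 2.45], [-1.56, 4.7], [0.09, 2.05], [-2.69, 2.69]. Speed limits (rad/s): [2.57, 2.57, 3.14, 3.14, 3.14, 3.14, 3.14].

INTERFACE

Orientations are given as a rotation vector (axis times angle).
In Python, from bench import get_state, get_image, camera_params, close_job gives the robot as it stands. The module is installed in compiled form; this text tells all that it offers.
- The arm moves only by the tool arm_command, never from a script. Its argument "motion" is a list of rows, each a list of 5 numbers: the finger opening in mm, from 0 to 87, then the shift along the tool's x, y, z in mm, then the turn about the tool's z in degrees. In form: [[gripper, x, y, z, spin], ...]. A call has 1 to 5 rows; each row is the pose to reach, as a shift and turn from the pose commanded when the call began, along the tool's axes at that moment; what a row does not reach only later rows make up. A row lasts 1/12 s, in which the tool goes at most 41.7 mm and 7.16 degrees, less where a joint would pass 70% of its speed; a pose out of reach is approached as far as the arm can. A call with a gripper value outside its range is refused whole. The fingers move at their own pace and stop on an object; "newtons" is the grip in N (left out, the last holds). Time passes only in rows, so rows that repeat a pose let the fingers close. It gives the time, the measured TCP pose, the force, the opening and the grip force at its end, in the units of the state.
- get_state(): the state, without advancing time (a new reading comes with each control period).
- get_image(name): name is "side" or "top"; returns (picture, depth): 384x512x3 uint8, red, green, blue; 384x512 float32, m along the optical axis (not along the pixel's ray), 0 where there is no reading.
- camera_params(name): a dict with "intrinsics" (3x3 intrinsics, pixels), "D" ([k1, k2, p1, p2, k3] as OpenCV has them; the pictures are not rectified), "extrinsics" (4x4, takes a point from camera to world coordinates). Camera axes: x right, y down, z forward; pixel columns grow to the right and rows downward; lengths in m; the calibration is good to about 2 mm. A picture is of the moment at which its call begins. camera_params takes no time and is no camera call.
- close_job(): hands the job in; it is judged then, once.
The state is a dict: "time": time; "joint_positions": joint angles; "qd": joint speeds; "joint_torque": joint torques, N m; "position": TCP position; "tool_rot": TCP orientation; "ft_force": force on the tool from outside, world axes, zero at the start; "torque": the same for the moment, N m; "grip_width": opening from 0.0 (shut) to 1.0 (fully open); "grip_force": force on a finger pad.
Only numpy, scipy, OpenCV 4.12 (cv2) and the standard library are available. Lean on these libraries where they do the work, as an engineer would, in place of code of your own. Each camera call takes 0.05 s, during which the arm holds its last target. There are 200 camera calls.

TASK

Set up the dish dispenser for the plating round: hook the tabs of its blue plate into the middle and top slots of the stand's two uprights and push it down until it is fully home and the spring catch has snapped into the plate. Then load every culture dish from the tray into its wire cage, lid up, one on another, pushing each down past the spring balls at the mouth so that it stays down. Leave the small white bottle and the jar where they are.

Things in the scene. Friction and masses are not known exactly. Their poses are not given: they have to be found in the camera images.
- stand: Fixed stand: two aluminium slotted uprights, 28 mm wide, 184 mm tall, at y = -48 and +48 mm, on a 10 mm base plate. Origin on the bench midway between them, in the plane of their front faces; x points to the rear, z up. Each has three slots, 9 mm wide, 24 mm tall, through a 3 mm wall (hollow for 9 mm behind it), lower edges 70, 105, 140 mm up.
- seat (a point): point of the stand (x -52 mm, y 0, z 30 mm of it) where the dispenser's origin lies, axes agreeing with the stand's, when it hangs fully home: neck undersides of the tabs on the lower edges of the middle and top slots. Any lower and the foot would hit the base.
- catch_pin (a joint): spring catch at y 0, 120 mm up on the stand: its brass nose stands 4 mm out of the front plane. 0 = nose fully out (also when snapped into the plate's hole), to 0.006 m pushed in; 2.4 N at 0, 4 N with the plate flat on it. It rubs on the plate until its hole (12.6 mm) comes level, so the dispenser must be pushed down the last 11 mm.
- dispenser: Loose dish dispenser, 0.3 to 0.43 kg, upright on the bench: wire cage on a white foot, blue hook plate behind. Origin on the cage's axis under the foot; +x points from cage to plate, z up. Plate 4 mm thick, x 48 to 52 mm, 120 mm wide at z 30 to 130 mm. Cage: inner diameter 58.6 mm, mouth (top of the ring) at z 126 mm, ring 71 mm outside; holds 5 dishes.
- tab_top_left (a point): underside of the neck of one of four hooked tabs at the plate's back (x 52 mm, y 48 mm, z 110 mm of the dispenser; the others at y -48 mm and at z 75 mm). Tabs are 4 mm thick in y, necks 10 mm tall; a lip at the back (x 56.5 to 59.5 mm) hangs 8 mm below the neck, so a tab is 18 mm tall. They enter the slots with the dispenser 9 to 13 mm above its hung height.
- grip_block (a point): centre of the dispenser's black grip block: 12 mm thick in x (x 44 to 56 mm), 50 mm wide in y, z 128 to 172 mm; pinch it across its thickness from above. Its top is 22 mm above this point.
- mouth (a point): centre of the cage's mouth, level with the top of the ring. Three white spring balls 10 mm below it hold a dish set on them (underside 4.5 mm below the mouth, 13.5 mm standing out). Pushed down at its middle with about 4 to 16 N it snaps past them when its top is about 16 mm below the mouth; the balls then keep the pile down.
- carrier (a joint): spring carrier (orange disc) in the cage: 0 = empty, its top at z 96 mm of the dispenser; grows as the pile pushes it down, 18 mm a dish, to 0.083 m. Spring 2.4 N at 0, 4.2 N at the bottom.
- tray: fixed dark blue-grey tray 190 x 300 mm, floor 3 mm thick, rim 9 mm tall, 3 mm wide; origin under its centre, long side along y
- dish_1: lidded culture dish with amber medium, clear lid, 55 mm diameter, 18 mm tall, 36 g, lying lid up on the tray; origin at the centre of its underside, z up (may be absent)
- dish_2: another such dish (may be absent)
- dish_3: another such dish (may be absent)
- dish_4: another such dish (may be absent)
- dish_5: another such dish (may be absent)
- hdpe_bottle: bystander: white capped bottle 50 mm diameter, 124 mm tall; origin at the centre of its underside
- cream_jar: bystander: white screw-lid jar 77 mm diameter, 91 mm tall; origin at the centre of its underside
Mind the look-alikes: they are no part of the job. What is shaped like the dish_3 but purple is not meant.

How it is judged:
On the way:
1. the dispenser hangs home on the stand with the catch snapped in (x of dispenser in the frame of stand between -0.0555 and -0.0485 m and y of dispenser in the frame of stand between -0.004 and 0.004 m and z of dispenser in the frame of stand between 0.026 and 0.0325 m and angle between the x axis of dispenser and the x axis of stand, either way round below 0.08 rad and angle between dispenser's own z axis and vertical below 0.06 rad and value of joint catch_pin below 0.0015 m), for 0.3 s.
At the end, for the whole second after the job is handed in: The dispenser hangs upright, tabs in the middle and top slots, seated within about 3 mm, catch pin out (within 1.5 mm) in its hole; every dish present lies level (0.15 rad), lid up, at rest in the cage, within 5 mm of its axis, all of it below the spring balls (underside under 97 mm) (all of step 1 and x of dish_1 in the frame of dispenser between -0.005 and 0.005 m and y of dish_1 in the frame of dispenser between -0.005 and 0.005 m and z of dish_1 in the frame of dispenser between 0.008 and 0.097 m and angle between each of dish_1, dish_2, dish_3, dish_4, dish_5's own z axis and vertical below 0.15 rad and linear speed of each of dish_1, dish_2, dish_3, dish_4, dish_5 below 0.02 m/s and x of dish_2 in the frame of dispenser between -0.005 and 0.005 m and y of dish_2 in the frame of dispenser between -0.005 and 0.005 m and z of dish_2 in the frame of dispenser between 0.008 and 0.097 m and x of dish_3 in the frame of dispenser between -0.005 and 0.005 m and y of dish_3 in the frame of dispenser between -0.005 and 0.005 m and z of dish_3 in the frame of dispenser between 0.008 and 0.097 m and x of dish_4 in the frame of dispenser between -0.005 and 0.005 m and y of dish_4 in the frame of dispenser between -0.005 and 0.005 m and z of dish_4 in the frame of dispenser between 0.008 and 0.097 m and x of dish_5 in the frame of dispenser between -0.005 and 0.005 m and y of dish_5 in the frame of dispenser between -0.005 and 0.005 m and z of dish_5 in the frame of dispenser between 0.008 and 0.097 m); the robot touches nothing.
It fails at once if the bottle is pushed more than 3 cm (distance of hdpe_bottle from where it was at the start of the episode above 0.03 m).
It fails at once if the jar is pushed more than 3 cm (distance of cream_jar from where it was at the start of the episode above 0.03 m).
Of dish_1, dish_2, dish_3, dish_4, dish_5 only 3 to 5 are there at a start; the rules pass over those that are not, and their reading is None.
At some moment in a run one of dish_1, dish_2, dish_3, dish_4, dish_5 may be knocked a few centimetres aside while the robot is not near it.
It also fails if it takes over 210 s, if anything falls off the work surface, if the arm or the gripper's body presses on something with over 40 N, if the wrist force passes 120 N, or if a joint passes its speed limit or range.

## Working session

There is one attempt and no reset: what is moved stays moved. The work goes in short steps, Python scripts to look and compute and a tool call to move; the robot and the scene stay as the last step left them, time stands still between calls to the robot, and variables do not carry over. Pictures are saved under pics/ and viewed, at most 14 in all, crops included, and the job is handed in when it is done.

Besides the shell and the picture viewer there is one more tool, called after "Request:" as name(argument=value, ...) on one line, values as JSON. arm_command: Moves the arm, as the interface text tells. Its arguments: {"type":"object","properties":{"motion":{"type":"array"},"newtons":{"type":"number"}},"required":["motion"]}

```bash
mkdir -p pics
cat > h.py <<'E'
import numpy as np, cv2
from bench import *
def snap(n,fn=None):
    im,d=get_image(n)
    np.savez('/tmp/%s.npz'%n,im=im,d=d)
    if fn: cv2.imwrite('pics/'+fn,im[...,::-1])
    return im,d
def cloud(n,d):
    p=camera_params(n);K=np.array(p["intrinsics"]);T=np.array(p["extrinsics"]);D=np.array(p["D"])
    v,u=np.mgrid[:384,:512]
    q=cv2.undistortPoints(np.stack([u,v],-1).reshape(-1,1,2).astype(float),K,D).reshape(384,512,2)
    P=np.dstack([q,np.ones((384,512))])*d[...,None]
    return P@T[:3,:3].T+T[:3,3]
def plane(n,uv,z):
    p=camera_params(n);K=np.array(p["intrinsics"]);T=np.array(p["extrinsics"]);D=np.array(p["D"])
    q=cv2.undistortPoints(np.array(uv,float).reshape(-1,1,2),K,D).reshape(-1,2)
    r=np.c_[q,np.ones(len(q))]@T[:3,:3].T
    return T[:3,3]+r*((z-T[2,3])/r[:,2])[:,None]
E
python3 - <<'E'
from h import *
for n in("top","side"):
    snap(n,n+'0.png');T=np.array(camera_params(n)["extrinsics"]);print(n,T.round(3).tolist())
s=get_state();print(s)
E
```

```text
top [[-0.007, -0.988, 0.157, 0.258], [-1.0, 0.01, 0.018, -0.066], [-0.02, -0.156, -0.987, 1.49], [0.0, 0.0, 0.0, 1.0]]
side [[-0.995, -0.058, 0.079, 0.364], [-0.095, 0.385, -0.918, 1.202], [0.023, -0.921, -0.389, 0.644], [0.0, 0.0, 0.0, 1.0]]
{'time': 0.1, 'joint_positions': array([ 1.13811423,  0.32172022, -0.07009288,  1.45154764,  0.02259739,
        1.37083249, -0.05689641]), 'qd': array([-0.0002503 , -0.00165395, -0.00016021, -0.00368459,  0.00078644,
        0.0002594 , -0.00059339]), 'joint_torque': array([ 5.47330058e-05, -4.92572057e+01, -4.05578529e-01, -3.13396990e+01,
       -6.40660431e-02,  3.95199435e-02,  7.49266155e-05]), 'position': array([ 0.28059706, -0.58578158,  0.23559225]), 'tool_rot': array([-3.06190169e+00, -6.95673323e-01,  7.35786613e-04]), 'ft_force': array([-0.45406287,  0.46222249,  0.53088179]), 'torque': array([-0.03081974,  0.01854891,  0.0056561 ]), 'grip_force': 0.0, 'grip_width': 0.9981203835595571}
```

View pics/top0.png

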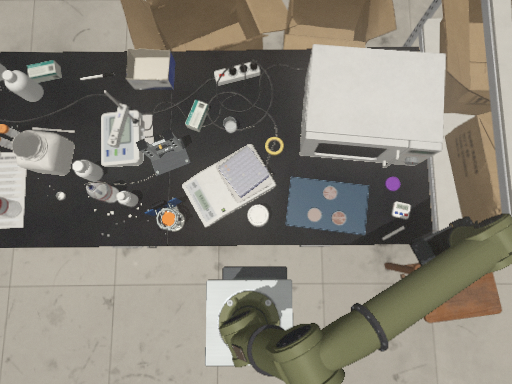

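View pics/side0.png

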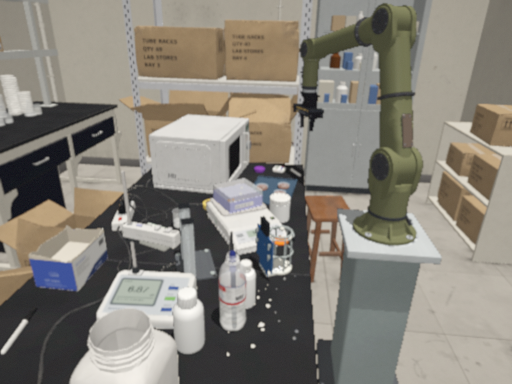

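The top view shows the stand around (165,155), the dispenser at (168,218) with its plate towards (163,205), and three dishes on the tray at (330,193), (315,214) and (339,218). The purple look-alike is at (393,184), the jar at (258,215) and the bottle at about (127,199). I'll zoom in next.

Run:
```python
from h import *
a=np.load('/tmp/top.npz');im=a['im'];d=a['d']
c=cv2.resize(im[125:240,80:240],None,fx=5,fy=5,interpolation=cv2.INTER_CUBIC)
cv2.imwrite('pics/c1.png',c[...,::-1])
s=np.load('/tmp/side.npz')['im']
c=cv2.resize(s[195:345,160:310],None,fx=4,fy=4,interpolation=cv2.INTER_CUBIC)
cv2.imwrite('pics/c2.png',c[...,::-1])
P=cloud('top',d)
for uv in [(330,193),(315,214),(339,218),(168,218),(258,215),(127,199),(165,155)]: print(uv,P[uv[1],uv[0]].round(4))
```

```text
(330, 193) [ 0.4679 -0.3125  0.0195]
(315, 214) [ 0.3891 -0.2542  0.0136]
(339, 218) [ 0.3725 -0.3417  0.0241]
(168, 218) [0.3723 0.283  0.0937]
(258, 215) [ 0.3807 -0.0401  0.0875]
(127, 199) [0.4417 0.4312 0.1   ]
(165, 155) [0.6259 0.3234 0.0078]
```

View pics/c1.png

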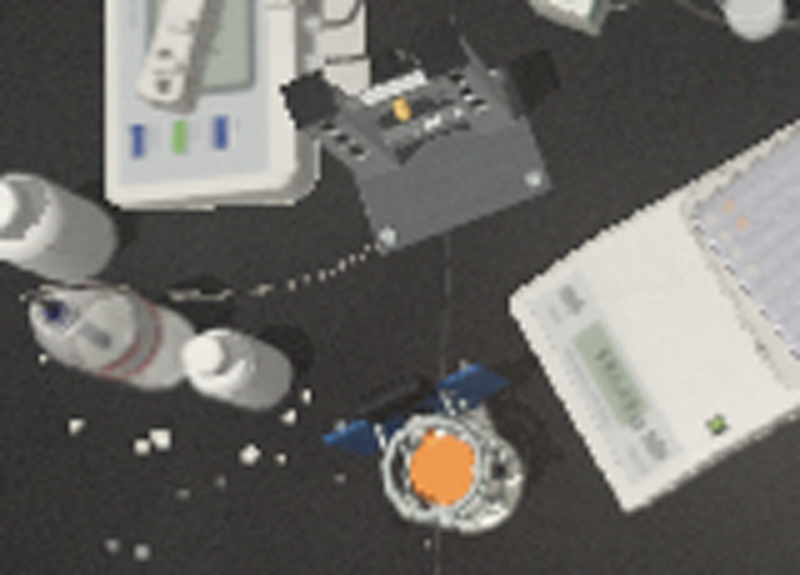

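View pics/c2.png

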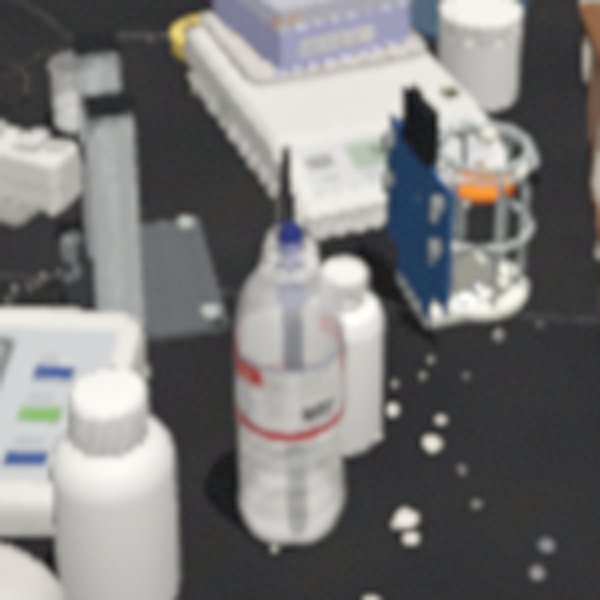

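Run:
```python
from h import *
a=np.load('/tmp/top.npz');im=a['im'];d=a['d'];P=cloud('top',d)
hsv=cv2.cvtColor(im,cv2.COLOR_RGB2HSV)
g=lambda x,y:(80+x/5-.4,125+y/5-.4)
# stand
print('screws z10',plane('top',[g(388,237),g(535,180)],.011).round(4))
print('nose z120',plane('top',[g(402,108)],.12).round(4))
R=np.zeros(d.shape,bool);R[125:175,130:200]=1
for lo,hi in((.005,.02),(.1,.14),(.15,.18),(.176,.2)):
    m=R&(P[...,2]>lo)&(P[...,2]<hi);Q=P[m];print(lo,len(Q),Q.min(0).round(3),Q.max(0).round(3))
    if lo>.1:
        n,l,st,_=cv2.connectedComponentsWithStats(m.astype(np.uint8))
        for i in range(1,n):
            if st[i,4]>4:
                q=P[l==i];r=cv2.minAreaRect((q[:,:2]*1000).astype(np.float32));print(st[i],q.mean(0).round(4),r,np.percentile(q[:,2],[5,50,95]).round(3))
# dispenser
m=(hsv[...,0]>5)&(hsv[...,0]<18)&(hsv[...,1]>150)&(P[...,1]>.2)&(P[...,0]<.45)
v,u=np.nonzero(m);(cx,cy),r=cv2.minEnclosingCircle(np.c_[u,v].astype(np.float32));print('orange',len(u),cx,cy,plane('top',[(cx,cy)],.096),plane('top',[(u.mean(),v.mean())],.096))
D=np.zeros(d.shape,bool);D[195:215,140:186]=1
b=D&(hsv[...,0]>100)&(hsv[...,0]<125)&(hsv[...,1]>120)
Q=P[b];print('blue',len(Q),np.percentile(Q[:,2],[2,50,98]).round(3))
t=b&(P[...,2]>.12);Q=P[t];print(len(Q));f=cv2.fitLine((Q[:,:2]*1000).astype(np.float32),cv2.DIST_HUBER,0,.01,.01).ravel();print('plateline',f,cv2.minAreaRect((Q[:,:2]*1000).astype(np.float32)))
t=D&(P[...,2]>.15)&(P[...,2]<.19);Q=P[t];print('block',len(Q),Q.mean(0).round(4),cv2.minAreaRect((Q[:,:2]*1000).astype(np.float32)))
# bystanders / dishes
for nme,c,z in(('d',(330,193),.02),('d',(315,214),.02),('d',(339,218),.02)):
    w=np.zeros(d.shape,bool);w[c[1]-11:c[1]+12,c[0]-11:c[0]+12]=1
    k=w&((hsv[...,0]<25)|(hsv[...,0]>160))&(hsv[...,2]>90)
    v,u=np.nonzero(k);(cx,cy),r=cv2.minEnclosingCircle(np.c_[u,v].astype(np.float32));print(len(u),(cx,cy,r),plane('top',[(cx,cy),(u.mean(),v.mean())],.02).round(4).tolist(),P[k][:,2].max())
```

```text
screws z10 [[0.5578 0.3508 0.011 ]
 [0.6019 0.2377 0.011 ]]
nose z120 [[0.631 0.313 0.12 ]]
0.005 780 [0.548 0.19  0.005] [0.749 0.457 0.02 ]
0.1 215 [0.603 0.255 0.1  ] [0.674 0.368 0.14 ]
0.15 64 [0.602 0.254 0.15 ] [0.676 0.38  0.18 ]
[166 138   9   4  17] [0.6435 0.2662 0.1646] ((643.5783081054688, 265.5715637207031), (5.648799419403076, 25.717845916748047), 28.652742385864258) [0.152 0.164 0.179]
[140 142   9  10  24] [0.6144 0.3536 0.162 ] ((615.5154418945312, 352.0467834472656), (19.654333114624023, 36.322505950927734), 61.82339096069336) [0.152 0.163 0.171]
0.176 177 [0.601 0.252 0.177] [0.676 0.38  0.19 ]
[162 129  12  12  88] [0.6553 0.2715 0.1826] ((655.883544921875, 271.9341125488281), (35.42601013183594, 31.25440216064453), 20.499176025390625) [0.178 0.183 0.186]
[136 139  12  12  89] [0.6207 0.3602 0.1831] ((621.0341796875, 360.7674865722656), (34.690372467041016, 31.86286735534668), 21.55744743347168) [0.178 0.183 0.188]
orange 130 167.5 218.0 [[0.3721475  0.28421215 0.096     ]] [[0.37091891 0.28257443 0.096     ]]
blue 19 [0.097 0.13  0.133]
15
plateline [  0.4382851  -0.898836  410.25848   311.15906  ] ((414.29986572265625, 302.3501281738281), (3.577841281890869, 114.043701171875), 25.988157272338867)
block 66 [0.4147 0.3015 0.1677] ((415.2860412597656, 303.3607177734375), (13.598800659179688, 49.77735137939453), 26.97432518005371)
142 (329.5625, 192.796875, 6.804155349731445) [[0.4686, -0.3108, 0.02], [0.4693, -0.3108, 0.02]] 1.4897982364957778
139 (314.1666564941406, 214.5, 6.851694107055664) [[0.3867, -0.2502, 0.02], [0.3871, -0.2495, 0.02]] 1.4897982364957778
147 (338.4166564941406, 217.5, 7.042129039764404) [[0.3747, -0.3404, 0.02], [0.3738, -0.34, 0.02]] 0.02870382922506054
```

```bash
cat >> h.py <<'E'
from scipy.spatial.transform import Rotation as Rn
def pose():
    s=get_state();R=Rn.from_rotvec(s["tool_rot"]).as_matrix()
    return np.array(s["position"]),np.degrees(np.arctan2(R[1,1],R[0,1])),s
def plan(wps,start=None,step=38,dspin=6.5):
    """print per-call tool shifts (mm,deg): total of call and rows needed; wps=(x,y,z,yaw of tool y)"""
    p,yaw,s=pose()
    if start is not None:p,yaw=np.array(start[:3],float),start[3]
    for w in wps:
        while 1:
            dl=(np.array(w[:3])-p)*1000;dy=(w[3]-yaw+90)%180-90 if abs(w[3]-yaw)>180 else w[3]-yaw
            n=int(max(np.ceil(np.linalg.norm(dl)/step),np.ceil(abs(dy)/dspin),1));f=min(1,5/n)
            c,sn=np.cos(np.radians(yaw)),np.sin(np.radians(yaw));e=dl*f
            o=np.round([-sn*e[0]+c*e[1],c*e[0]+sn*e[1],-e[2],-dy*f],1);print(min(n,5),'rows ->',o.tolist())
            p=p+dl*f/1000;yaw=yaw+dy*f
            if f==1:break
        print('  at',w)
E
python3 - <<'E'
from h import *
p,y,s=pose();print(p,y)
plan([(.47,-.36,.255,-38),(.56,0,.255,0),(.50,.25,.255,22),(.415,.303,.22,26.5)])
E
```

```text
[ 0.28059706 -0.58578158  0.23559225] -64.39906749619163
5 rows -> [167.7, -76.1, -12.1, -16.5]
3 rows -> [109.5, -15.2, -7.3, -9.9]
  at (0.47, -0.36, 0.255, -38)
5 rows -> [169.5, -75.4, -0.0, -19.0]
5 rows -> [184.8, -16.1, -0.0, -19.0]
  at (0.56, 0, 0.255, 0)
5 rows -> [178.6, -42.9, -0.0, -15.7]
2 rows -> [73.4, 2.8, -0.0, -6.3]
  at (0.5, 0.25, 0.255, 22)
3 rows -> [81.0, -59.0, 35.0, -4.5]
  at (0.415, 0.303, 0.22, 26.5)
```

Request:
arm_command(motion=[[60,168,-76,-12,-16.5],[60,168,-76,-12,-16.5],[60,168,-76,-12,-16.5],[60,168,-76,-12,-16.5],[60,168,-76,-12,-16.5]], newtons=20)

```text
time: 0.52
position: [0.4045, -0.439, 0.2488]
tool_rot: [-2.926, -1.139, -0.005]
ft_force: [0.6, -0.2, -0.6]
grip_width: 0.73
grip_force: 0.0
```

Request:
arm_command(motion=[[60,110,-15,-7,-10],[60,110,-15,-7,-10],[60,110,-15,-7,-10],[60,110,-15,-7,-10]])

```text
time: 0.85
position: [0.4767, -0.3522, 0.2559]
tool_rot: [-2.813, -1.396, -0.007]
ft_force: [-0.5, 0.4, 1.0]
grip_width: 0.693
grip_force: 0.0
```

Request:
arm_command(motion=[[60,170,-75,0,-19],[60,170,-75,0,-19],[60,170,-75,0,-19],[60,170,-75,0,-19],[60,170,-75,0,-19]])

```text
time: 1.27
position: [0.5174, -0.1733, 0.2555]
tool_rot: [-2.548, -1.835, -0.003]
ft_force: [0.6, 0.3, -0.1]
grip_width: 0.689
grip_force: 0.0
```

Request:
arm_command(motion=[[40,185,-16,0,-19],[40,185,-16,0,-19],[40,185,-16,0,-19],[40,185,-16,0,-19],[40,185,-16,0,-19]])

```text
time: 1.68
position: [0.5612, 0.007, 0.2556]
tool_rot: [-2.21, -2.23, -0.004]
ft_force: [-0.5, 0.4, 1.1]
grip_width: 0.477
grip_force: 0.0
```

Request:
arm_command(motion=[[40,178,-43,0,-16],[40,178,-43,0,-16],[40,178,-43,0,-16],[40,178,-43,0,-16],[40,178,-43,0,-16]])

```text
time: 2.1
position: [0.5149, 0.1849, 0.2557]
tool_rot: [-1.877, -2.516, -0.003]
ft_force: [0.1, -0.1, 1.0]
grip_width: 0.464
grip_force: 0.0
```

Run:
```python
from h import *
print(pose()[:2])
plan([(.415,.303,.20,26.5)])
plan([(.415,.303,.21,26.5)])
```

```text
(array([0.51489291, 0.18492559, 0.25567466]), np.float64(16.553523353127527))
5 rows -> [141.6, -62.1, 55.7, -9.9]
  at (0.415, 0.303, 0.2, 26.5)
5 rows -> [141.6, -62.1, 45.7, -9.9]
  at (0.415, 0.303, 0.21, 26.5)
```

Request:
arm_command(motion=[[40,142,-62,40,-10],[40,142,-62,40,-10],[40,142,-62,40,-10],[40,142,-62,40,-10],[40,142,-62,40,-10]])

```text
time: 2.52
position: [0.412, 0.3032, 0.2141]
tool_rot: [-1.645, -2.672, 0.002]
ft_force: [-0.9, 0.3, 0.3]
grip_width: 0.463
grip_force: 0.0
```

Run:
```python
from h import *
print(pose()[:2])
plan([(.415,.303,.15,26.5)])
t,_=snap('top');s,_=snap('side')
c=np.hstack([cv2.resize(t[165:240,130:210],(400,375),interpolation=2),cv2.resize(s[195:290,230:330],(400,375),interpolation=2)])
cv2.imwrite('pics/c3.png',c[...,::-1])
```

```text
(array([0.4119594 , 0.30316666, 0.21407088]), np.float64(26.74457482751495))
2 rows -> [-1.5, 2.6, 64.1, 0.2]
  at (0.415, 0.303, 0.15, 26.5)
```

View pics/c3.png

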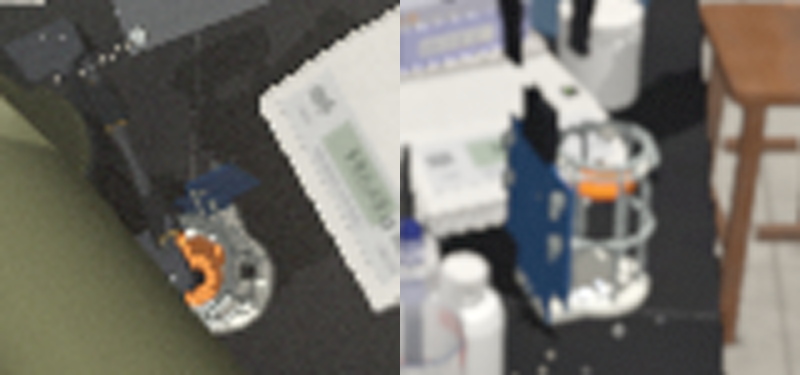

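The side crop shows the fingers at (515,30) and (580,25), straddling the block at (540,115). I'll descend and grip.

Request:
arm_command(motion=[[40,-1,2,30,0],[40,-1,2,64,0],[40,-1,2,64,0],[40,-1,2,64,0]])

```text
time: 2.95
position: [0.4212, 0.2953, 0.1505]
tool_rot: [-1.664, -2.662, 0.005]
ft_force: [0.6, -0.4, 1.4]
grip_width: 0.456
grip_force: 0.0
```

Request:
arm_command(motion=[[0,0,0,0,0],[0,0,0,0,0],[0,0,0,0,0],[0,0,0,0,0],[0,0,0,0,0]], newtons=45)

```text
time: 3.37
position: [0.4216, 0.2976, 0.1524]
tool_rot: [1.662, 2.665, 0.002]
ft_force: [-0.7, 0.0, -0.4]
grip_width: 0.169
grip_force: 0.0
```

Request:
arm_command(motion=[[0,0,0,0,0],[0,0,0,0,0],[0,0,0,-10,0],[0,0,0,-20,0],[0,0,0,-20,0]])

```text
time: 3.78
position: [0.4218, 0.298, 0.1733]
tool_rot: [1.661, 2.665, 0.003]
ft_force: [0.7, 1.2, -3.6]
grip_width: 0.13
grip_force: 45.0
```

Run:
```python
from h import *
p,y,s=pose();print(p,y,s['ft_force'],s['torque'],s['grip_width']*87)
t,_=snap('top');s,_=snap('side')
c=np.hstack([cv2.resize(t[165:240,130:210],(400,375),interpolation=2),cv2.resize(s[195:290,230:330],(400,375),interpolation=2)])
cv2.imwrite('pics/c4.png',c[...,::-1])
```

```text
[0.42177525 0.29803807 0.17325539] 26.1107321167486 [ 0.68049785  1.24623185 -3.64153535] [ 0.14443807 -0.24369231 -0.02216232] 11.318854340321959
```

View pics/c4.png

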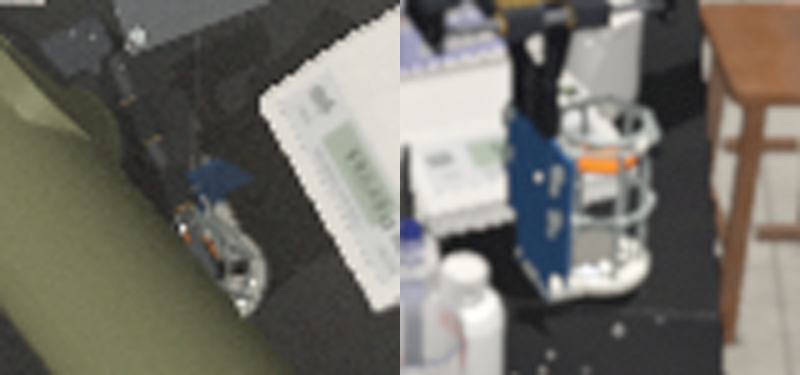

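The dispenser is lifted and still upright. Before moving I'll refine the stand's pose from the depth of the upright front faces, and measure the plate in hand.

Run:
```python
from h import *
a=np.load('/tmp/top.npz');P=cloud('top',a['d']);im=a['im']
cv2.imwrite('pics/c5.png',cv2.resize(im[120:220,125:215],(540,600),interpolation=2)[...,::-1])
th=np.radians(21.3);c,s=np.cos(th),np.sin(th)
S=np.array([.6329,.3137]);Q=(P[...,:2]-S)@np.array([[c,-s],[s,c]]);z=P[...,2]
for sg in(1,-1):
    m=(abs(Q[...,1]-sg*.048)<.02)&(abs(Q[...,0])<.02)&(z>.03)&(z<.17)
    print(sg,m.sum(),np.percentile(Q[m][:,0],[10,30,50,70,90]).round(4),'y',np.percentile(Q[m][:,1],[3,50,97]).round(4))
    for lo in(.03,.06,.1,.13,.15):
        k=m&(z>lo)&(z<lo+.03)
        if k.sum()>3: print('  z',lo,k.sum(),np.median(Q[k][:,0]).round(4),Q[k][:,1].min().round(4),Q[k][:,1].max().round(4))
    m=(abs(Q[...,1]-sg*.048)<.03)&(abs(Q[...,0]-.01)<.04)&(z>.178)&(z<.2);print('cap',m.sum(),Q[m].min(0),Q[m].max(0),Q[m].mean(0),np.median(z[m]))
```

```text
1 153 [-0.0085 -0.0076 -0.0062  0.0017  0.0097] y [0.0296 0.0403 0.0612]
  z 0.03 40 -0.0058 0.0282 0.0615
  z 0.06 25 -0.0069 0.0342 0.0601
  z 0.1 27 -0.0063 0.0294 0.0618
  z 0.13 39 -0.0054 0.0283 0.0619
  z 0.15 20 -0.0075 0.0337 0.0614
cap 85 [-0.01058742  0.03203072] [0.02226785 0.06349985] [0.00610632 0.04732371] 0.18327367302920394
-1 127 [-0.0083 -0.0077 -0.0069 -0.0036  0.0081] y [-0.0614 -0.0509 -0.0337]
  z 0.03 27 -0.0069 -0.0615 -0.0346
  z 0.06 28 -0.0063 -0.0614 -0.0343
  z 0.1 25 -0.007 -0.0611 -0.0282
  z 0.13 29 -0.007 -0.0616 -0.0288
  z 0.15 15 -0.0073 -0.0613 -0.0364
cap 80 [-0.01224766 -0.06317865] [ 0.02344652 -0.03100373] [ 0.00463032 -0.04729952] 0.18361161267047643
```

View pics/c5.png

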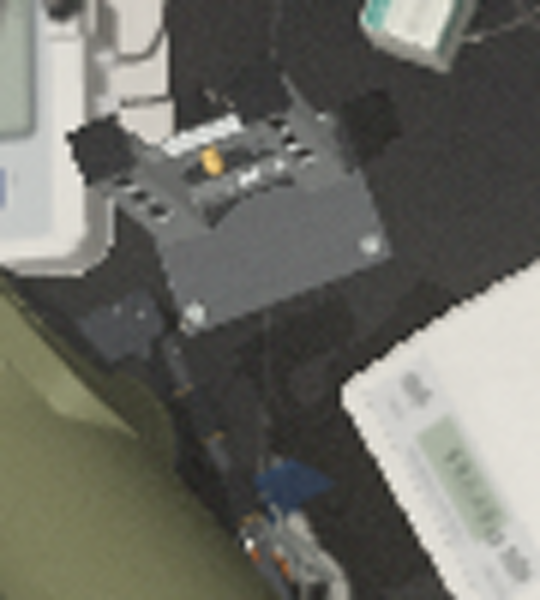

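Run:
```python
from h import *
plan([(.45,.297,.197,24),(.5914,.2893,.197,21.3)],step=25)
```

```text
2 rows -> [-13.0, 25.6, -25.2, 2.1]
  at (0.45, 0.297, 0.197, 24)
5 rows -> [-53.8, 105.0, -0.0, 2.2]
1 rows -> [-9.9, 21.4, -0.0, 0.4]
  at (0.5914, 0.2893, 0.197, 21.3)
```

Request:
arm_command(motion=[[0,-6,13,-12,1],[0,-13,26,-24,2],[0,-13,26,-24,2]])

```text
time: 4.13
position: [0.4541, 0.2968, 0.1972]
tool_rot: [1.712, 2.631, 0.007]
ft_force: [2.1, -0.2, -4.7]
grip_width: 0.129
grip_force: 45.0
```

Request:
arm_command(motion=[[0,-11,21,0,0.6],[0,-22,42,0,1.2],[0,-33,63,0,1.8],[0,-44,84,0,2.4],[0,-54,105,0,2.6]])

```text
time: 4.55
position: [0.5688, 0.2898, 0.1941]
tool_rot: [-1.769, -2.595, 0.003]
ft_force: [0.0, 0.4, -4.2]
grip_width: 0.136
grip_force: 45.0
```

Request:
arm_command(motion=[[0,-5,10,0,0],[0,-10,20,0,0],[0,-10,20,0,0],[0,-10,20,0,0],[0,-10,20,0,0]])

```text
time: 4.97
position: [0.5889, 0.2891, 0.1948]
tool_rot: [-1.766, -2.597, 0.002]
ft_force: [-0.6, 0.5, -5.5]
grip_width: 0.132
grip_force: 45.0
```

Run:
```python
from h import *
p,y,s=pose();print(p,y,s['ft_force'],s['grip_width']*87)
t,d=snap('top');sd,_=snap('side')
c=np.hstack([cv2.resize(t[125:210,120:205],(400,400),interpolation=2),cv2.resize(sd[185:285,165:265],(400,400),interpolation=2)])
cv2.imwrite('pics/c6.png',c[...,::-1])
P=cloud('top',d);hsv=cv2.cvtColor(t,cv2.COLOR_RGB2HSV)
b=(hsv[...,0]>100)&(hsv[...,0]<125)&(hsv[...,1]>110);b[:, :125]=0;b[:,205:]=0;b[:125]=0;b[215:]=0
th=np.radians(21.3);c,s=np.cos(th),np.sin(th);S=np.array([.6259,.311]);Q=(P[...,:2]-S)@np.array([[c,-s],[s,c]])
q=Q[b];print(b.sum(),q.min(0),q.max(0),P[b][:,2].max()); v,u=np.nonzero(b);print(u.min(),u.max(),v.min(),v.max())
print('tcp stand',(p[:2]-S)@np.array([[c,-s],[s,c]]))
for i in np.argsort(q[:,1])[[0,1,2,-3,-2,-1]]:print(u[i],v[i],q[i].round(4),P[b][i,2].round(4))
```

```text
[0.58891113 0.28910417 0.19480877] 21.56067398726637 [-0.640858    0.54597044 -5.46581636] 11.50024428934664
3 [-0.04649485 -0.05683987] [-0.0444821 -0.0519198] 0.16957014425168904
175 181 150 155
tcp stand [-0.04241589 -0.0069639 ]
181 155 [-0.0465 -0.0568] 0.0968
180 155 [-0.0461 -0.0538] 0.0998
175 150 [-0.0445 -0.0519] 0.1696
181 155 [-0.0465 -0.0568] 0.0968
180 155 [-0.0461 -0.0538] 0.0998
175 150 [-0.0445 -0.0519] 0.1696
```

View pics/c6.png

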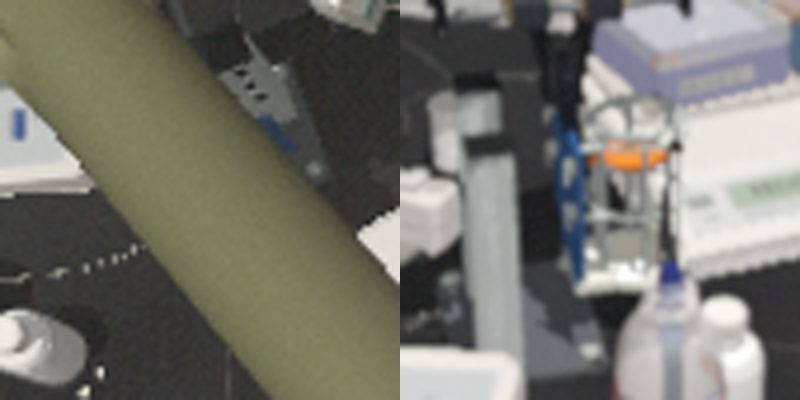

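The plate's right part shows in the top view at about (176–184, 150–157), with the tab slots behind it. The side view shows the dispenser upright and clear of the stand. I'll measure the plate's right edge.

Run:
```python
from h import *
t=np.load('/tmp/top.npz')['im'].astype(int)
p=camera_params('top');K=np.array(p["intrinsics"]);T=np.array(p["extrinsics"]);D=np.array(p["D"])
th=np.radians(21.3);c,s=np.cos(th),np.sin(th);S=np.array([.6259,.311,0]);R=np.array([[c,-s,0],[s,c,0],[0,0,1]])
b=t[...,2]-t[...,0]
for v in range(146,162):
    row=b[v,168:192]; k=np.nonzero(row>25)[0]
    if len(k)==0: continue
    u=168+k.max()
    # subpixel half-crossing to right
    pk=row[k].max(); i=k.max(); 
    ue=168+np.interp(-pk/2,[-row[i],-row[i+1]],[i,i+1]) if row[i]>pk/2>row[i+1] else u
    q=np.append(cv2.undistortPoints(np.array([[[ue,v]]],float),K,D).ravel(),1)
    o=(T[:3,3]-S)@R;r=(T[:3,:3]@q)@R
    X=o+r*((-.0444-o[0])/r[0]);print(v,168+k.min(),round(ue,2),X.round(4),row[k].tolist())
```

```text
150 175 177.38 [-0.0444 -0.0585  0.1598] [42, 33, 29]
151 177 178.7 [-0.0444 -0.0597  0.144 ] [28, 28]
152 177 178 [-0.0444 -0.0552  0.1362] [29, 29]
153 178 179 [-0.0444 -0.0555  0.1211] [29, 31]
154 178 180.93 [-0.0444 -0.0585  0.1017] [27, 28, 28]
155 179 181.86 [-0.0444 -0.0586  0.0862] [26, 33, 32]
156 180 182.62 [-0.0444 -0.0582  0.0711] [27, 30, 30]
```

Request:
arm_command(motion=[[0,-1,8,1.5,0.2],[0,-1,16,1.5,0.2],[0,-1,24,1.5,0.2],[0,-1,28,1.5,0.2],[0,-1,28,1.5,0.2]])

```text
time: 5.48
position: [0.6179, 0.2984, 0.1937]
tool_rot: [-1.773, -2.593, -0.001]
ft_force: [-0.2, 0.4, -5.1]
grip_width: 0.137
grip_force: 45.0
```

Request:
arm_command(motion=[[0,0,2,0,0],[0,0,4,0,0],[0,0,5,0,0],[0,0,5,0,0]])

```text
time: 5.82
position: [0.6215, 0.2999, 0.194]
tool_rot: [1.773, 2.594, -0.0]
ft_force: [0.1, -0.6, -4.9]
grip_width: 0.129
grip_force: 45.0
```

```bash
cat > st.py <<'E'
from h import *
th=np.radians(21.3);c,s=np.cos(th),np.sin(th);S=np.array([.6259,.311])
p,y,st=pose();f=st['ft_force']
print('tcp stand',((p[:2]-S)@np.array([[c,-s],[s,c]])*1000).round(1),'z',(p[2]*1000).round(1),'yaw',round(y,2),'F stand',(f[:2]@np.array([[c,-s],[s,c]])).round(1),f[2].round(1),'tq',np.array(st['torque']).round(2),'w',round(st['grip_width']*87,1),'t',st['time'])
E
python3 st.py
```

```text
tcp stand [-8.1 -8.7] z 194.0 yaw 21.3 F stand [-0.1 -0.5] -4.9 tq [-0.02 -0.17  0.02] w 11.2 t 5.8167
```

Request:
arm_command(motion=[[0,0,1.5,0.5,0],[0,0,3,0.5,0],[0,0,4,0.5,0],[0,0,4,0.5,0]])

```text
time: 6.15
position: [0.6253, 0.3013, 0.1935]
tool_rot: [1.773, 2.593, 0.0]
ft_force: [-0.0, -0.7, -4.4]
grip_width: 0.135
grip_force: 45.0
```

Request:
arm_command(motion=[[0,0,1,0,0],[0,0,2,0,0],[0,0,3,0,0],[0,0,3,0,0]])

```text
time: 6.48
position: [0.6274, 0.3023, 0.1934]
tool_rot: [-1.772, -2.593, 0.002]
ft_force: [-2.1, -1.3, -2.9]
grip_width: 0.132
grip_force: 45.0
```

```bash
python3 st.py
python3 - <<'E'
from h import *
sd,_=snap('side')
cv2.imwrite('pics/c7.png',cv2.resize(sd[190:275,180:265],(600,600),interpolation=2)[...,::-1])
E
```

```text
tcp stand [-1.8 -8.7] z 193.4 yaw 21.31 F stand [-2.4 -0.5] -2.9 tq [-0.38  0.55  0.04] w 11.5 t 6.4833
```

View pics/c7.png

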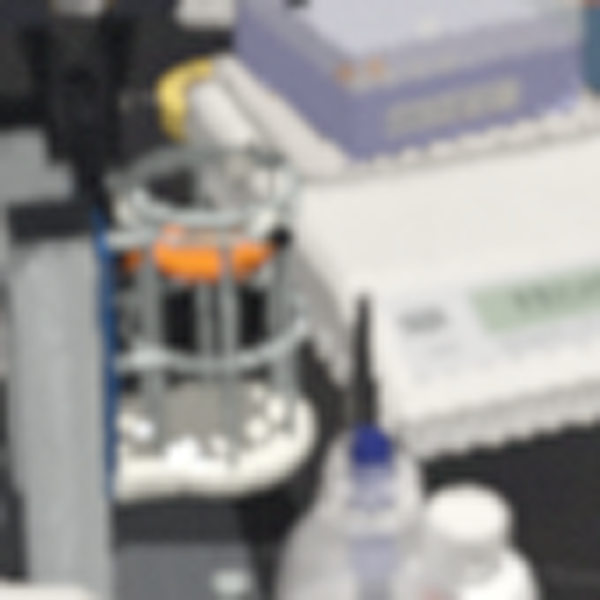

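The side view shows the plate flush against the upright, with no tab catching on the front face. Now I'll push down.

Request:
arm_command(motion=[[0,0,1,0,0],[0,0,1,2,0],[0,0,1,4,0],[0,0,1,6,0],[0,0,1,6,0]], newtons=60)

```text
time: 6.95
position: [0.6284, 0.3027, 0.1862]
tool_rot: [-1.772, -2.593, 0.002]
ft_force: [-2.1, -0.1, -7.1]
grip_width: 0.128
grip_force: 60.0
```

```bash
python3 st.py
```

```text
tcp stand [-0.7 -8.6] z 186.2 yaw 21.31 F stand [-2.   0.6] -7.1 tq [-0.04  0.45 -0.04] w 11.1 t 6.95
```

Request:
arm_command(motion=[[0,0,0,1.5,0],[0,0,0,3,0],[0,0,0,4,0],[0,0,0,5,0],[0,0,0,5,0]])

```text
time: 7.37
position: [0.6293, 0.3028, 0.1827]
tool_rot: [1.773, 2.593, 0.001]
ft_force: [-0.6, -0.1, -4.8]
grip_width: 0.137
grip_force: 60.0
```

```bash
python3 st.py
```

```text
tcp stand [ 0.2 -8.9] z 182.7 yaw 21.28 F stand [-0.5  0.2] -4.8 tq [-0.13  0.   -0.04] w 11.9 t 7.3667
```

Request:
arm_command(motion=[[0,0,0,1,0],[0,0,0,2,0],[0,0,0,3,0],[0,0,0,3,0]])

```text
time: 7.7
position: [0.6294, 0.3029, 0.1822]
tool_rot: [1.772, 2.592, 0.002]
ft_force: [-3.2, -2.6, 6.0]
grip_width: 0.128
grip_force: 60.0
```

```bash
python3 st.py
```

```text
tcp stand [ 0.3 -8.8] z 182.2 yaw 21.27 F stand [-3.9 -1.2] 6.0 tq [-0.67  0.89 -0.12] w 11.1 t 7.7
```

Solid resistance at the home height, so it is seated. Release and rise.

Request:
arm_command(motion=[[0,0,0,-2,0],[35,0,0,-2,0],[35,0,0,-2,0],[35,0,0,-2,0],[35,0,0,-2,0]])

```text
time: 8.12
position: [0.6292, 0.3031, 0.1818]
tool_rot: [1.772, 2.593, 0.002]
ft_force: [0.2, -0.5, 0.3]
grip_width: 0.343
grip_force: 0.0
```

Request:
arm_command(motion=[[35,0,0,-30,0],[35,0,0,-60,0],[35,0,0,-80,0],[35,0,0,-80,0]])

```text
time: 8.45
position: [0.6306, 0.3046, 0.2675]
tool_rot: [1.771, 2.59, 0.013]
ft_force: [-0.7, 0.6, 1.6]
grip_width: 0.405
grip_force: 0.0
```

```bash
python3 st.py
python3 - <<'E'
from h import *
p,y,s=pose();print(p,y)
plan([(.56,0,.265,0),(.47,-.22,.265,-20)])
E
```

```text
tcp stand [ 2.1 -7.7] z 267.5 yaw 21.29 F stand [-0.4  0.8] 1.6 tq [ 0.04 -0.1  -0.06] w 35.2 t 8.45
[0.63061985 0.30462841 0.26748717] 21.29282719058019
5 rows -> [-143.4, -98.0, 1.4, 11.8]
4 rows -> [-128.4, -53.2, 1.1, 9.5]
  at (0.56, 0, 0.265, 0)
5 rows -> [-157.1, -64.3, -0.0, 14.3]
2 rows -> [-67.3, -9.4, -0.0, 5.7]
  at (0.47, -0.22, 0.265, -20)
```

Request:
arm_command(motion=[[75,-143,-98,1,7],[75,-143,-98,1,14],[75,-143,-98,1,21],[75,-143,-98,1,28],[75,-143,-98,1,30]])

```text
time: 8.87
position: [0.5897, 0.1241, 0.26]
tool_rot: [2.396, 2.024, -0.007]
ft_force: [2.2, -0.7, 0.4]
grip_width: 0.696
grip_force: 0.0
```

Run:
```python
from h import *
print(pose()[:2]);plan([(.54,-.06,.265,-45)])
```

```text
(array([0.58968184, 0.12407576, 0.25995229]), np.float64(-9.610278866354925))
5 rows -> [-158.2, -15.2, -4.2, 29.5]
1 rows -> [-29.0, 12.9, -0.8, 5.9]
  at (0.54, -0.06, 0.265, -45)
```

Request:
arm_command(motion=[[80,-190,-18,-5,7],[80,-190,-18,-5,14],[80,-190,-18,-5,21],[80,-190,-18,-5,28],[80,-190,-18,-5,35]])

```text
time: 9.28
position: [0.5417, -0.0568, 0.2654]
tool_rot: [2.893, 1.218, -0.002]
ft_force: [1.0, -0.8, 0.1]
grip_width: 0.914
grip_force: 0.0
```

```bash
cat > look.py <<'E'
from h import *
import sys
t,d=snap('top');P=cloud('top',d);hsv=cv2.cvtColor(t,cv2.COLOR_RGB2HSV)
R=np.zeros(d.shape,bool);R[170:245,280:380]=1
k=(R&((hsv[...,0]<25)|(hsv[...,0]>165))&(hsv[...,2]>95)&(hsv[...,1]>25)).astype(np.uint8)
n,l,st,ce=cv2.connectedComponentsWithStats(k)
for i in range(1,n):
    if st[i,4]>40:
        v,u=np.nonzero(l==i);(cx,cy),r=cv2.minEnclosingCircle(np.c_[u,v].astype(np.float32))
        print('dish',st[i,4],round(r,1),plane('top',[(cx,cy)],.018).round(4)[0,:2],plane('top',[ce[i]],.018).round(4)[0,:2])
m=(hsv[...,0]>5)&(hsv[...,0]<18)&(hsv[...,1]>150);m[:,:130]=0;m[:,200:]=0;m[:130]=0;m[230:]=0
v,u=np.nonzero(m)
if len(u)>20:
    (cx,cy),r=cv2.minEnclosingCircle(np.c_[u,v].astype(np.float32));print('orange',len(u),r,plane('top',[(cx,cy),(u.mean(),v.mean())],.126).round(4)[:,:2])
E
python3 look.py;python3 st.py
python3 - <<'E'
from h import *
a=np.load('/tmp/top.npz');t=a['im'];sd,_=snap('side')
c=np.hstack([cv2.resize(t[125:210,125:210],(400,400),interpolation=2),cv2.resize(sd[185:285,165:265],(400,400),interpolation=2)])
cv2.imwrite('pics/c8.png',c[...,::-1])
P=cloud('top',a['d']);z=P[...,2]
th=np.radians(21.3);c,s=np.cos(th),np.sin(th);S=np.array([.6259,.311]);Q=(P[...,:2]-S)@np.array([[c,-s],[s,c]])
m=(abs(Q[...,0]+.05)<.045)&(abs(Q[...,1])<.045)&(z>.148)&(z<.162)
print('ring',m.sum(),Q[m].mean(0),cv2.minEnclosingCircle((Q[m]*1000).astype(np.float32)))
m=(abs(Q[...,0])<.03)&(abs(Q[...,1])<.035)&(z>.185)&(z<.22);print('block',m.sum(),Q[m].mean(0),Q[m].min(0),Q[m].max(0),np.median(z[m]))
h=cv2.cvtColor(t,cv2.COLOR_RGB2HSV);b=(h[...,0]>100)&(h[...,0]<125)&(h[...,1]>110)&(abs(Q[...,0])<.03)&(abs(Q[...,1])<.08)&(z>.05)
print('blue',b.sum(),Q[b].min(0),Q[b].max(0),z[b].min(),z[b].max())
E
```

```text
dish 121 6.3 [ 0.4697 -0.3099] [ 0.4698 -0.3104]
dish 123 6.3 [ 0.3869 -0.2492] [ 0.3872 -0.2489]
dish 134 6.5 [ 0.3739 -0.3396] [ 0.374  -0.3397]
orange 128 7.10011100769043 [[0.5819 0.2948]
 [0.5798 0.2929]]
tcp stand [-214.3 -316.3] z 265.4 yaw -45.01 F stand [-2. -3.] -1.2 tq [-0.34  0.03  0.03] w 79.7 t 9.3333
ring 151 [-0.05006083 -0.0023645 ] ((-43.59104537963867, -2.1907196044921875), 52.77463150024414)
block 70 [-0.00392963 -0.00174129] [-0.01008731 -0.03464464] [0.01952462 0.0335737 ] 0.199091853403782
blue 16 [-0.00599155 -0.05637503] [-6.59921636e-05  5.50994778e-02] 0.15392520143005295 0.16317561923359047
```

View pics/c8.png

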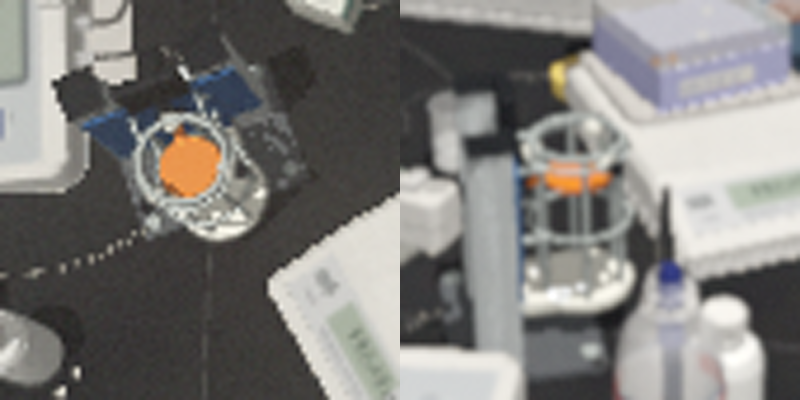

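The dispenser hangs home: orange disc centred, plate flush, symmetric in the stand. On to the dishes; all three are where they were at the start.

Run:
```python
from h import *
plan([(.470,-.310,.10,-68.7),(.470,-.310,.024,-68.7)])
```

```text
5 rows -> [-128.1, 69.4, 91.9, 13.5]
4 rows -> [-86.7, 77.9, 73.5, 10.8]
  at (0.47, -0.31, 0.1, -68.7)
3 rows -> [0.0, 0.0, 76.0, -0.0]
  at (0.47, -0.31, 0.024, -68.7)
```

Request:
arm_command(motion=[[82,-128,69,92,7],[82,-128,69,92,13.5],[82,-128,69,92,13.5],[82,-128,69,92,13.5],[82,-128,69,92,13.5]])

```text
time: 9.8
position: [0.4998, -0.1973, 0.1689]
tool_rot: [-3.015, -0.877, 0.012]
ft_force: [-1.3, -1.2, -0.8]
grip_width: 0.94
grip_force: 0.0
```

Request:
arm_command(motion=[[82,-87,78,73,5],[82,-87,78,73,10],[82,-87,78,73,10],[82,-87,78,73,10],[82,-87,78,73,10]])

```text
time: 10.22
position: [0.4708, -0.3064, 0.0977]
tool_rot: [-3.079, -0.614, 0.006]
ft_force: [0.3, 0.7, 0.1]
grip_width: 0.947
grip_force: 0.0
```

Run:
```python
from h import *
print(pose()[:2]);plan([(.470,-.310,.024,-68.7)])
```

```text
(array([ 0.47077631, -0.30641777,  0.09765176]), np.float64(-67.43439521417841))
2 rows -> [-2.1, 3.0, 73.7, 1.3]
  at (0.47, -0.31, 0.024, -68.7)
```

Request:
arm_command(motion=[[82,-2,3,36,1.3],[82,-2,3,73,1.3],[82,-2,3,73,1.3],[82,-2,3,73,1.3]])

```text
time: 10.55
position: [0.4729, -0.3047, 0.0267]
tool_rot: [-3.082, -0.591, 0.003]
ft_force: [0.4, -0.0, 0.2]
grip_width: 0.937
grip_force: 0.0
```

Request:
arm_command(motion=[[40,0,0,0,0],[40,0,0,0,0],[40,0,0,0,0],[40,0,0,0,0],[40,0,0,0,0]], newtons=12)

```text
time: 10.97
position: [0.4736, -0.308, 0.0288]
tool_rot: [3.085, 0.586, 0.002]
ft_force: [-0.2, -0.1, 0.4]
grip_width: 0.652
grip_force: 0.2
```

Run:
```python
from h import *
p,y,s=pose();print(p,y,s['grip_width']*87,s['grip_force'],s['ft_force'])
plan([(.47,-.31,.22,-68.7),(.55,-.06,.22,-68.7),(.5795,.2924,.22,-68.7)])
```

```text
[ 0.47355878 -0.30798999  0.02882987] -68.49468897598527 56.73873286671926 0.2170730335637927 [-0.21101012 -0.11555868  0.4069864 ]
5 rows -> [-3.4, 0.5, -159.3, 0.2]
1 rows -> [-0.7, 0.1, -31.9, 0.0]
  at (0.47, -0.31, 0.22, -68.7)
5 rows -> [118.1, -145.6, -0.0, -0.0]
2 rows -> [47.2, -58.2, -0.0, -0.0]
  at (0.55, -0.06, 0.22, -68.7)
5 rows -> [77.7, -158.8, -0.0, -0.0]
5 rows -> [77.7, -158.8, -0.0, -0.0]
  at (0.5795, 0.2924, 0.22, -68.7)
```

Request:
arm_command(motion=[[75,-1,0.5,0,0],[75,-3.5,0.5,3,0],[75,-3.5,0.5,4.5,0],[75,-3.5,0.5,4.5,0]])

```text
time: 11.3
position: [0.469, -0.3093, 0.0224]
tool_rot: [-3.086, -0.585, 0.002]
ft_force: [-0.8, -0.3, 0.0]
grip_width: 0.833
grip_force: 0.0
```

Run:
```python
from h import *
p,y,s=pose();print(p,y,s['grip_width']*87,s['grip_force'],s['ft_force'])
plan([(.47,-.31,.024,-68.7)])
```

```text
[ 0.46903293 -0.30932054  0.02241843] -68.53062778718083 72.45621009657907 0.0 [-0.80511616 -0.33316986  0.01713658]
1 rows -> [0.7, 1.0, -1.6, 0.2]
  at (0.47, -0.31, 0.024, -68.7)
```

Request:
arm_command(motion=[[40,0.7,1,-1,0],[40,0.7,1,-1,0],[40,0.7,1,-1,0],[40,0.7,1,-1,0],[40,0.7,1,-1,0]])

```text
time: 11.72
position: [0.4709, -0.31, 0.0241]
tool_rot: [3.086, 0.586, 0.0]
ft_force: [0.6, 0.2, 0.3]
grip_width: 0.627
grip_force: 12.0
```

Request:
arm_command(motion=[[40,0,0,0,0],[40,0,0,0,0],[40,0,0,0,0]])

```text
time: 11.97
position: [0.4709, -0.31, 0.0241]
tool_rot: [3.086, 0.586, 0.0]
ft_force: [0.6, -0.3, 0.2]
grip_width: 0.626
grip_force: 12.0
```

Run:
```python
from h import *
p,y,s=pose();print(p,y,s['grip_width']*87,s['grip_force'],s['ft_force'])
plan([(.47,-.31,.23,-68.7),(.55,-.06,.23,-68.7),(.5795,.2924,.23,-68.7)])
```

```text
[ 0.47086034 -0.31002126  0.02409306] -68.49692598324677 54.451813658273224 12.000064998865128 [ 0.61624585 -0.30516397  0.2415955 ]
5 rows -> [-0.7, -0.3, -171.6, 0.2]
1 rows -> [-0.1, -0.1, -34.3, 0.0]
  at (0.47, -0.31, 0.23, -68.7)
5 rows -> [118.1, -145.6, -0.0, -0.0]
2 rows -> [47.2, -58.2, -0.0, -0.0]
  at (0.55, -0.06, 0.23, -68.7)
5 rows -> [77.7, -158.8, -0.0, -0.0]
5 rows -> [77.7, -158.8, -0.0, -0.0]
  at (0.5795, 0.2924, 0.23, -68.7)
```

Request:
arm_command(motion=[[40,0,0,-30,0],[40,0,0,-70,0],[40,0,0,-110,0],[40,0,0,-150,0],[40,0,0,-180,0]])

```text
time: 12.38
position: [0.4714, -0.3103, 0.2077]
tool_rot: [3.084, 0.586, 0.004]
ft_force: [1.0, -1.0, -0.1]
grip_width: 0.626
grip_force: 12.0
```

Request:
arm_command(motion=[[40,23,-29,-16,0],[40,46,-58,-28,0],[40,69,-87,-28,0],[40,92,-116,-28,0],[40,118,-146,-28,0]])

```text
time: 12.8
position: [0.527, -0.1299, 0.2325]
tool_rot: [3.086, 0.584, 0.0]
ft_force: [0.3, -0.7, -0.1]
grip_width: 0.626
grip_force: 12.0
```

Request:
arm_command(motion=[[40,30,-35,0,0],[40,47,-65,0,0],[40,62,-97,0,0],[40,75,-129,0,0],[40,88,-153,0,0]])

```text
time: 13.22
position: [0.5521, 0.0473, 0.2321]
tool_rot: [-3.085, -0.59, 0.0]
ft_force: [0.1, 0.2, -0.7]
grip_width: 0.624
grip_force: 12.0
```

Request:
arm_command(motion=[[40,16,-33,0,0],[40,32,-66,0,0],[40,48,-98,0,0],[40,65,-130,0,0],[40,65,-130,0,0]])

```text
time: 13.63
position: [0.5637, 0.1984, 0.2322]
tool_rot: [-3.077, -0.602, -0.001]
ft_force: [-0.9, 1.0, -0.1]
grip_width: 0.624
grip_force: 12.0
```

Run:
```python
from h import *
p,y,s=pose();print(p,y,s['grip_width']*87,s['grip_force'],s['ft_force'])
plan([(.5795,.2924,.23,-68.7)])
```

```text
[0.56365224 0.1983501  0.23219839] -67.84598817098943 54.30060076482158 12.001619338989258 [-0.93073767  0.97667411 -0.11649007]
3 rows -> [50.1, -81.1, 2.2, 0.9]
  at (0.5795, 0.2924, 0.23, -68.7)
```

Request:
arm_command(motion=[[40,17,-27,1,0.3],[40,34,-54,2,0.6],[40,50,-81,2,0.9],[40,50,-81,2,0.9],[40,50,-81,2,0.9]])

```text
time: 14.05
position: [0.5814, 0.2846, 0.2294]
tool_rot: [-3.089, -0.568, 0.002]
ft_force: [0.3, 0.1, -0.9]
grip_width: 0.627
grip_force: 12.0
```

```bash
python3 st.py
python3 - <<'E'
from h import *
plan([(.5795,.2924,.185,-68.7)])
E
```

```text
tcp stand [-51.1  -8.4] z 229.4 yaw -69.14 F stand [ 0.3 -0. ] -0.9 tq [-0.04 -0.03  0.01] w 54.5 t 14.05
2 rows -> [1.0, -8.0, 44.4, -0.4]
  at (0.5795, 0.2924, 0.185, -68.7)
```

Request:
arm_command(motion=[[40,1,-8,15,-0.4],[40,1,-8,30,-0.4],[40,1,-8,44,-0.4],[40,1,-8,44,-0.4],[40,1,-8,44,-0.4]])

```text
time: 14.47
position: [0.5806, 0.2881, 0.1851]
tool_rot: [3.088, 0.57, -0.003]
ft_force: [0.0, -0.4, -0.1]
grip_width: 0.632
grip_force: 12.0
```

```bash
python3 st.py
python3 - <<'E'
from h import *
plan([(.5795,.2924,.1735,-68.7)])
t,_=snap('top');sd,_=snap('side')
c=np.hstack([cv2.resize(t[125:210,125:210],(400,400),interpolation=2),cv2.resize(sd[185:260,185:260],(400,400),interpolation=2)])
cv2.imwrite('pics/c9.png',c[...,::-1])
E
```

```text
tcp stand [-50.5  -4.9] z 185.1 yaw -69.1 F stand [-0.1 -0.4] -0.1 tq [ 0.03 -0.02 -0.  ] w 55.0 t 14.4667
1 rows -> [0.5, -4.4, 11.6, -0.4]
  at (0.5795, 0.2924, 0.1735, -68.7)
```

View pics/c9.png

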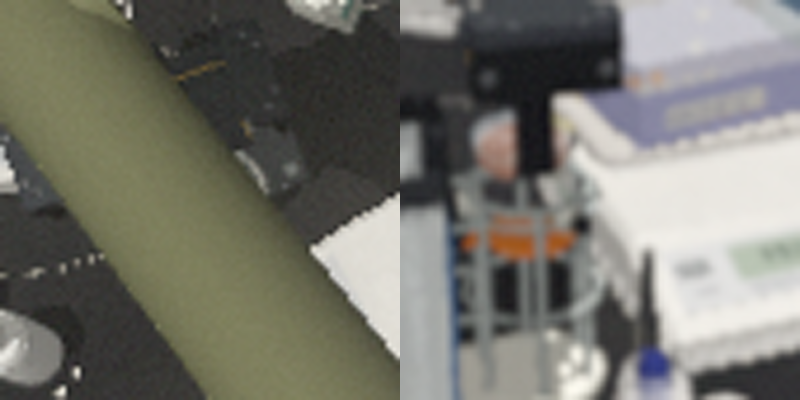

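Request:
arm_command(motion=[[40,0.5,-4.4,0,-0.4],[40,0.5,-4.4,0,-0.4],[40,0.5,-4.4,0,-0.4],[40,0.5,-4.4,0,-0.4]])

```text
time: 14.9
position: [0.5796, 0.2946, 0.1865]
tool_rot: [-3.087, -0.584, -0.001]
ft_force: [0.4, -0.1, -0.6]
grip_width: 0.627
grip_force: 12.0
```

```bash
python3 st.py
```

```text
tcp stand [-49.1   1.5] z 186.5 yaw -68.58 F stand [ 0.3 -0.2] -0.6 tq [-0.01  0.03  0.04] w 54.6 t 14.9
```

Request:
arm_command(motion=[[40,-0.5,1.5,0,0],[40,-0.5,1.5,0,0],[40,-0.5,1.5,0,0],[40,-0.5,1.5,0,0],[40,-0.5,1.5,0,0]])

```text
time: 15.32
position: [0.5796, 0.2927, 0.186]
tool_rot: [3.087, 0.583, -0.0]
ft_force: [0.1, 0.2, -0.2]
grip_width: 0.623
grip_force: 12.0
```

```bash
python3 st.py
```

```text
tcp stand [-49.7  -0.3] z 186.0 yaw -68.6 F stand [0.2 0.1] -0.2 tq [-0.03 -0.03  0.05] w 54.2 t 15.3167
```

Request:
arm_command(motion=[[40,0,0,4,0],[40,0,0,8,0],[40,0,0,11,0],[40,0,0,13,0],[40,0,0,13,0]])

```text
time: 15.73
position: [0.5794, 0.2926, 0.1725]
tool_rot: [3.087, 0.583, -0.001]
ft_force: [-0.2, -0.9, 0.9]
grip_width: 0.625
grip_force: 12.0
```

```bash
python3 st.py
```

```text
tcp stand [-50.   -0.3] z 172.5 yaw -68.6 F stand [-0.6 -0.8] 0.9 tq [-0.09  0.11 -0.01] w 54.3 t 15.7333
```

Request:
arm_command(motion=[[70,0,0,0,0],[70,0,0,0,0],[70,0,0,0,0],[70,0,0,-10,0],[70,0,0,-26,0]])

```text
time: 16.15
position: [0.5788, 0.292, 0.198]
tool_rot: [3.086, 0.583, -0.005]
ft_force: [0.9, -0.7, -0.1]
grip_width: 0.799
grip_force: 0.0
```

Request:
arm_command(motion=[[0,0,0,0,0],[0,0,0,0,0],[0,0,0,0,0],[0,0,0,0,0],[0,0,0,0,0]])

```text
time: 16.57
position: [0.5793, 0.2924, 0.1982]
tool_rot: [3.087, 0.583, -0.002]
ft_force: [0.2, -0.5, -0.7]
grip_width: 0.516
grip_force: 0.0
```

```bash
python3 st.py
python3 - <<'E'
from h import *
sd,_=snap('side')
cv2.imwrite('pics/c10.png',cv2.resize(sd[185:260,185:260],(500,500),interpolation=2)[...,::-1])
E
```

```text
tcp stand [-50.2  -0.4] z 198.2 yaw -68.6 F stand [-0.  -0.5] -0.7 tq [ 0.09  0.04 -0.04] w 44.9 t 16.5667
```

View pics/c10.png

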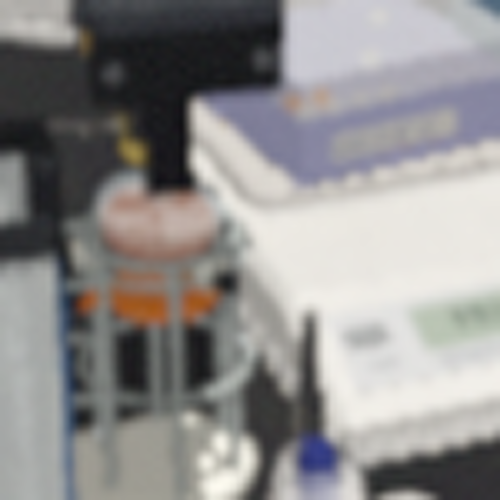

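The side crop shows the dish at (158,220), sitting level in the mouth. Close the fingers and push.

Request:
arm_command(motion=[[0,0,0,0,0],[0,0,0,0,0],[0,0,0,0,0],[0,0,0,0,0],[0,0,0,0,0]])

```text
time: 17.03
position: [0.5796, 0.2927, 0.199]
tool_rot: [3.087, 0.583, -0.0]
ft_force: [1.3, 0.9, 0.2]
grip_width: 0.087
grip_force: 0.0
```

Request:
arm_command(motion=[[0,0,0,8,0],[0,0,0,14,0],[0,0,0,20,0],[0,0,0,26,0],[0,0,0,30,0]])

```text
time: 17.45
position: [0.5776, 0.2915, 0.1685]
tool_rot: [3.084, 0.583, -0.008]
ft_force: [-7.6, -4.5, 9.7]
grip_width: 0.006
grip_force: 5.9
```

Request:
arm_command(motion=[[0,0,0,4,0],[0,0,0,8,0],[0,0,0,12,0],[0,0,0,16,0],[0,0,0,16,0]])

```text
time: 17.87
position: [0.5794, 0.2925, 0.1518]
tool_rot: [3.087, 0.583, -0.002]
ft_force: [-0.5, -0.7, 1.6]
grip_width: 0.008
grip_force: 0.9
```

```bash
python3 st.py
```

```text
tcp stand [-50.1  -0.3] z 151.8 yaw -68.6 F stand [-0.7 -0.4] 1.6 tq [-0.12  0.05  0.02] w 0.7 t 17.8667
```

Run:
```python
from h import *
p,y,s=pose()
plan([(.58,.2925,.232,y),(.55,-.06,.232,y),(.387,-.249,.10,y)],step=40)
```

```text
3 rows -> [0.6, 0.3, -80.2, -0.0]
  at (0.58, 0.2925, 0.232, np.float64(-68.59851646165916))
5 rows -> [-87.0, 176.2, -0.0, -0.0]
4 rows -> [-69.6, 141.0, -0.0, -0.0]
  at (0.55, -0.06, 0.232, np.float64(-68.59851646165916))
5 rows -> [-138.0, 72.8, 82.5, -0.0]
3 rows -> [-82.8, 43.7, 49.5, -0.0]
  at (0.387, -0.249, 0.1, np.float64(-68.59851646165916))
```

Request:
arm_command(motion=[[0,0,0,-30,0],[0,0,0,-60,0],[0,0,0,-80,0],[0,0,0,-80,0]])

```text
time: 18.2
position: [0.5816, 0.2946, 0.2382]
tool_rot: [-3.084, -0.583, -0.013]
ft_force: [-0.3, 0.4, -0.4]
grip_width: 0.004
grip_force: 0.0
```

Request:
arm_command(motion=[[0,-17,35,0,0],[0,-35,70,0,0],[20,-52,106,0,0],[82,-70,141,0,0],[82,-87,176,0,0]])

```text
time: 18.62
position: [0.5621, 0.0952, 0.2322]
tool_rot: [3.087, 0.583, -0.001]
ft_force: [0.8, 0.1, -0.1]
grip_width: 0.154
grip_force: 0.0
```

Request:
arm_command(motion=[[82,-17,35,0,0],[82,-35,70,0,0],[82,-52,106,0,0],[82,-70,141,0,0],[82,-70,141,0,0]])

```text
time: 19.03
position: [0.5477, -0.0709, 0.2319]
tool_rot: [3.086, 0.561, -0.005]
ft_force: [0.6, -1.8, 0.7]
grip_width: 0.526
grip_force: 0.0
```

```bash
python3 look.py
python3 - <<'E'
from h import *
p,y,s=pose();print(p,y)
plan([(.387,-.249,.10,-68.6)],step=40)
sd,_=snap('side');t=np.load('/tmp/top.npz')['im']
c=np.hstack([cv2.resize(t[125:210,125:210],(400,400),interpolation=2),cv2.resize(sd[185:260,185:260],(400,400),interpolation=2)])
cv2.imwrite('pics/c11.png',c[...,::-1])
E
```

```text
dish 121 6.2 [ 0.388  -0.2491] [ 0.3875 -0.2487]
dish 134 6.5 [ 0.3739 -0.3396] [ 0.374  -0.3397]
[ 0.54822516 -0.06602147  0.23199408] -69.16254074648157
5 rows -> [-154.1, 81.2, 94.3, -0.4]
2 rows -> [-61.9, 32.0, 37.7, -0.2]
  at (0.387, -0.249, 0.1, -68.6)
```

View pics/c11.png

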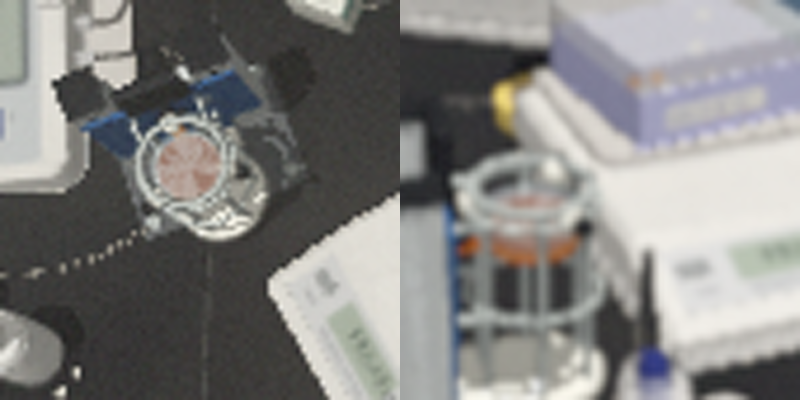

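The first dish is down in the cage under the ring, at (190,165) in the left crop. Now the second.

Request:
arm_command(motion=[[82,-31,16,19,0],[82,-62,32,38,0],[82,-92,48,57,0],[82,-123,65,76,0],[82,-154,81,94,0]])

```text
time: 19.55
position: [0.4346, -0.1905, 0.1378]
tool_rot: [-3.086, -0.589, -0.0]
ft_force: [0.8, -0.7, -0.3]
grip_width: 0.919
grip_force: 0.0
```

Request:
arm_command(motion=[[82,-31,16,19,0],[82,-62,32,37,0],[82,-62,32,37,0],[82,-62,32,37,0],[82,-62,32,37,0]])

```text
time: 19.97
position: [0.3905, -0.2423, 0.1021]
tool_rot: [-3.086, -0.587, -0.001]
ft_force: [0.4, 0.5, 0.5]
grip_width: 0.942
grip_force: 0.0
```

Request:
arm_command(motion=[[82,0,0,0,0],[82,0,0,0,0],[82,0,0,0,0]])

```text
time: 20.22
position: [0.3905, -0.2429, 0.1026]
tool_rot: [3.085, 0.587, 0.002]
ft_force: [0.6, 0.3, 0.6]
grip_width: 0.943
grip_force: 0.0
```

Run:
```python
from h import *
p,y,s=pose();print(p,y)
plan([(.3875,-.249,.024,-68.6)],step=40)
```

```text
[ 0.39054525 -0.24287218  0.10262109] -68.44792372883764
2 rows -> [-5.1, 4.6, 78.6, 0.2]
  at (0.3875, -0.249, 0.024, -68.6)
```

Request:
arm_command(motion=[[82,-5,4.6,30,0],[82,-5,4.6,60,0],[82,-5,4.6,76,0],[82,-5,4.6,76,0],[82,-5,4.6,76,0]])

```text
time: 20.63
position: [0.3863, -0.2492, 0.0258]
tool_rot: [-3.085, -0.585, 0.001]
ft_force: [0.4, -0.6, 0.1]
grip_width: 0.945
grip_force: 0.0
```

Request:
arm_command(motion=[[82,0,0,0,0],[82,0,0,0,0],[82,0,0,0,0]])

```text
time: 20.88
position: [0.3874, -0.2505, 0.0275]
tool_rot: [3.085, 0.583, 0.003]
ft_force: [-0.4, 0.3, -0.7]
grip_width: 0.942
grip_force: 0.0
```

Run:
```python
from h import *
p,y,s=pose();print(p,y)
plan([(.3875,-.249,.024,-68.6)],step=40)
```

```text
[ 0.38740205 -0.25048457  0.02748662] -68.58808818964278
1 rows -> [0.6, -1.3, 3.5, 0.0]
  at (0.3875, -0.249, 0.024, -68.6)
```

Close, then lift and carry over to near the cage.

Request:
arm_command(motion=[[82,0.6,-1.3,3.5,0],[82,0.6,-1.3,3.5,0],[50,0.6,-1.3,3.5,0],[40,0.6,-1.3,3.5,0],[40,0.6,-1.3,3.5,0]])

```text
time: 21.3
position: [0.3863, -0.2485, 0.0226]
tool_rot: [3.087, 0.583, 0.0]
ft_force: [-0.1, -0.8, 0.6]
grip_width: 0.794
grip_force: 0.0
```

Request:
arm_command(motion=[[40,0,0,0,0],[40,0,0,0,0],[40,0,0,0,0],[40,0,0,0,0],[40,0,0,0,0]])

```text
time: 21.72
position: [0.3864, -0.2485, 0.0225]
tool_rot: [3.087, 0.583, -0.0]
ft_force: [-0.1, -1.6, 0.1]
grip_width: 0.627
grip_force: 12.0
```

Run:
```python
from h import *
p,y,s=pose();print(p,y,s['grip_width']*87,s['grip_force'],s['ft_force'])
plan([(.39,-.25,.16,y),(.48,-.18,.232,y),(.55,-.06,.232,y),(.5796,.2926,.232,-68.6)],step=40)
```

```text
[ 0.38636086 -0.24847993  0.02254891] -68.60292981773412 54.51654672715104 11.999945193529129 [-0.10868867 -1.58670126  0.11296003]
4 rows -> [2.8, 2.7, -137.5, -0.0]
  at (0.39, -0.25, 0.16, np.float64(-68.60292981773412))
4 rows -> [109.3, -32.3, -72.0, -0.0]
  at (0.48, -0.18, 0.232, np.float64(-68.60292981773412))
4 rows -> [109.0, -86.2, -0.0, -0.0]
  at (0.55, -0.06, 0.232, np.float64(-68.60292981773412))
5 rows -> [86.8, -176.4, -0.0, -0.0]
4 rows -> [69.4, -141.1, -0.0, -0.0]
  at (0.5796, 0.2926, 0.232, -68.6)
```

Request:
arm_command(motion=[[40,0,0,-20,0],[40,0,0,-55,0],[40,0,0,-90,0],[40,0,0,-125,0],[40,0,0,-137,0]])

```text
time: 22.13
position: [0.3887, -0.2497, 0.1647]
tool_rot: [3.081, 0.582, 0.008]
ft_force: [0.7, -0.7, -0.4]
grip_width: 0.623
grip_force: 12.0
```

Request:
arm_command(motion=[[40,28,-8,-18,0],[40,56,-16,-36,0],[40,84,-24,-54,0],[40,112,-30,-73,0],[40,112,-30,-73,0]])

```text
time: 22.55
position: [0.4858, -0.1751, 0.2366]
tool_rot: [3.083, 0.595, 0.014]
ft_force: [1.1, 1.0, -0.3]
grip_width: 0.629
grip_force: 12.0
```

Request:
arm_command(motion=[[40,27,-22,0,0],[40,54,-43,0,0],[40,82,-65,0,0],[40,109,-86,0,0],[40,109,-86,0,0]])

```text
time: 22.97
position: [0.5521, -0.0512, 0.2325]
tool_rot: [-3.079, -0.599, -0.005]
ft_force: [0.1, 1.1, -0.2]
grip_width: 0.625
grip_force: 12.0
```

Request:
arm_command(motion=[[40,17,-35,0,0],[40,35,-70,0,0],[40,52,-106,0,0],[40,70,-141,0,0],[40,87,-176,0,0]])

```text
time: 23.38
position: [0.5664, 0.1371, 0.2323]
tool_rot: [3.087, 0.583, -0.0]
ft_force: [0.3, -0.1, -0.5]
grip_width: 0.622
grip_force: 12.0
```

Request:
arm_command(motion=[[40,17,-35,0,0],[40,35,-70,0,0],[40,52,-106,0,0],[40,60,-125,0,0],[40,60,-125,0,0]])

```text
time: 23.8
position: [0.5742, 0.2812, 0.2319]
tool_rot: [-3.079, -0.597, 0.002]
ft_force: [0.4, 0.4, -0.1]
grip_width: 0.626
grip_force: 12.0
```

```bash
python3 st.py
python3 - <<'E'
from h import *
plan([(.5796,.2926,.232,-68.6)],step=40)
E
```

```text
tcp stand [-59.  -9.] z 231.9 yaw -68.06 F stand [0.5 0.2] -0.1 tq [0.04 0.06 0.01] w 54.4 t 23.8
1 rows -> [9.2, -8.6, -0.1, 0.5]
  at (0.5796, 0.2926, 0.232, -68.6)
```

Request:
arm_command(motion=[[40,9,-8,0,0],[40,9,-8,15,0],[40,9,-8,30,0],[40,9,-8,45,0],[40,9,-8,45,0]])

```text
time: 24.22
position: [0.5809, 0.2823, 0.1837]
tool_rot: [3.085, 0.582, -0.01]
ft_force: [0.5, 0.3, -0.8]
grip_width: 0.624
grip_force: 12.0
```

Request:
arm_command(motion=[[40,0,0,0,0],[40,0,0,0,0],[40,0,0,0,0],[40,0,0,0,0],[40,0,0,0,0]])

```text
time: 24.63
position: [0.5827, 0.285, 0.1884]
tool_rot: [-3.087, -0.583, -0.002]
ft_force: [-0.4, -0.6, 0.5]
grip_width: 0.627
grip_force: 12.0
```

```bash
python3 st.py
```

```text
tcp stand [-49.8  -8.5] z 188.4 yaw -68.6 F stand [-0.6 -0.4] 0.5 tq [-0.01  0.04 -0.04] w 54.5 t 24.6333
```

Request:
arm_command(motion=[[40,-0.3,-8,0,0],[40,-0.3,-8,0,0],[40,-0.3,-8,0,0],[40,-0.3,-8,0,0],[40,-0.3,-8,0,0]])

```text
time: 25.05
position: [0.5791, 0.2921, 0.1875]
tool_rot: [3.087, 0.583, -0.0]
ft_force: [0.2, -0.5, -0.4]
grip_width: 0.626
grip_force: 12.0
```

Request:
arm_command(motion=[[40,0,0,0,0],[40,0,0,0,0],[40,0,0,0,0]])

```text
time: 25.3
position: [0.5791, 0.292, 0.1874]
tool_rot: [3.087, 0.583, -0.0]
ft_force: [0.4, 0.1, -0.1]
grip_width: 0.624
grip_force: 12.0
```

```bash
python3 st.py
```

```text
tcp stand [-50.5  -0.7] z 187.4 yaw -68.61 F stand [ 0.4 -0. ] -0.1 tq [0.02 0.   0.07] w 54.3 t 25.3
```

Request:
arm_command(motion=[[40,0,-0.3,4,0],[40,0,-0.3,8,0],[40,0,-0.3,12,0],[40,0,-0.3,15,0],[40,0,-0.3,15,0]])

```text
time: 25.72
position: [0.5784, 0.2924, 0.1719]
tool_rot: [3.086, 0.584, -0.002]
ft_force: [-2.0, -0.1, 1.5]
grip_width: 0.625
grip_force: 12.0
```

```bash
python3 st.py
```

```text
tcp stand [-51.   -0.1] z 171.9 yaw -68.58 F stand [-1.9  0.7] 1.5 tq [-0.08  0.28  0.01] w 54.4 t 25.7167
```

Request:
arm_command(motion=[[70,0,0,0,0],[70,0,0,0,0],[70,0,0,0,0],[70,0,0,-10,0],[70,0,0,-26,0]])

```text
time: 26.13
position: [0.5782, 0.2917, 0.1975]
tool_rot: [3.086, 0.583, -0.005]
ft_force: [1.3, 0.3, 0.8]
grip_width: 0.798
grip_force: 0.0
```

Request:
arm_command(motion=[[0,0,0,0,0],[0,0,0,0,0],[0,0,0,0,0],[0,0,0,0,0],[0,0,0,0,0]])

```text
time: 26.55
position: [0.5787, 0.2921, 0.1977]
tool_rot: [3.086, 0.583, -0.002]
ft_force: [-0.1, -0.2, 0.1]
grip_width: 0.51
grip_force: 0.0
```

```bash
python3 st.py
python3 - <<'E'
from h import *
sd,_=snap('side')
cv2.imwrite('pics/c12.png',cv2.resize(sd[185:260,185:260],(500,500),interpolation=2)[...,::-1])
E
```

```text
tcp stand [-50.9  -0.4] z 197.7 yaw -68.6 F stand [-0.2 -0.1] 0.1 tq [ 0.03 -0.02  0.02] w 44.4 t 26.55
```

View pics/c12.png

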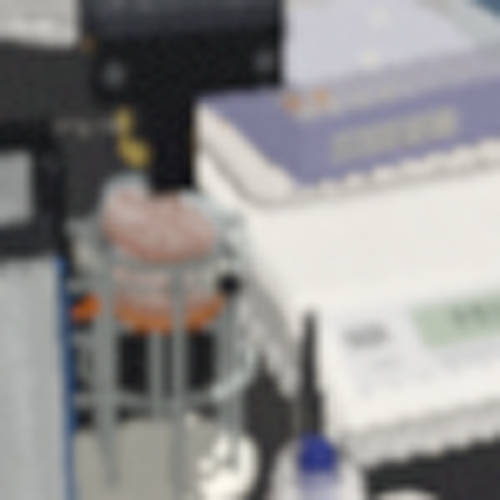

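The dish sits tilted: its rear (left) edge at (125,190) rests on the ring. I'll press lightly on that side and drag it forward so it drops in.

Request:
arm_command(motion=[[0,8,0,0,0],[0,12,0,0,0],[0,12,0,0,0],[0,12,0,0,0],[0,12,0,0,0]])

```text
time: 27.02
position: [0.5901, 0.297, 0.1983]
tool_rot: [-3.087, -0.583, 0.001]
ft_force: [0.1, -0.4, 0.5]
grip_width: 0.081
grip_force: 0.0
```

Request:
arm_command(motion=[[0,0,0,3,0],[0,0,0,6,0],[0,0,0,8,0],[0,0,0,8,0]])

```text
time: 27.35
position: [0.5898, 0.2965, 0.1897]
tool_rot: [3.086, 0.583, -0.002]
ft_force: [0.2, 0.1, 0.8]
grip_width: 0.005
grip_force: 0.0
```

Request:
arm_command(motion=[[0,0,0,1.5,0],[0,0,0,3,0],[0,0,0,3,0]])

```text
time: 27.6
position: [0.5901, 0.2969, 0.1874]
tool_rot: [3.087, 0.583, 0.0]
ft_force: [0.2, 0.1, -0.4]
grip_width: 0.005
grip_force: 0.2
```

```bash
python3 st.py
```

```text
tcp stand [-38.5  -0.2] z 187.4 yaw -68.59 F stand [0.2 0.1] -0.4 tq [ 0.1   0.04 -0.01] w 0.5 t 27.6
```

Request:
arm_command(motion=[[0,0,0,1,0],[0,0,0,2,0],[0,0,0,2,0],[0,-2,0,2,0],[0,-4,0,2,0]])

```text
time: 28.02
position: [0.5862, 0.2951, 0.1853]
tool_rot: [3.087, 0.583, -0.001]
ft_force: [0.3, 0.2, 0.6]
grip_width: 0.01
grip_force: 0.0
```

Request:
arm_command(motion=[[0,4,0,1,0],[0,4,0,2,0],[0,2,0,2,0],[0,0,0,2,0]])

```text
time: 28.35
position: [0.5865, 0.2953, 0.1833]
tool_rot: [-3.087, -0.583, -0.0]
ft_force: [-0.4, -0.6, 0.1]
grip_width: 0.005
grip_force: 0.0
```

```bash
python3 st.py
```

```text
tcp stand [-42.4  -0.3] z 183.3 yaw -68.61 F stand [-0.6 -0.4] 0.1 tq [ 0.02  0.02 -0.01] w 0.4 t 28.35
```

Request:
arm_command(motion=[[0,0,0,1,0],[0,0,0,2,0],[0,0,0,2,0]])

```text
time: 28.6
position: [0.5862, 0.2953, 0.1813]
tool_rot: [3.087, 0.583, -0.001]
ft_force: [-0.8, -0.1, 0.6]
grip_width: 0.003
grip_force: 0.5
```

Request:
arm_command(motion=[[0,0,0,1,0],[0,0,0,2,0],[0,0,0,2,0]])

```text
time: 28.85
position: [0.5865, 0.2954, 0.1794]
tool_rot: [3.087, 0.583, 0.0]
ft_force: [-0.4, -0.5, 1.3]
grip_width: 0.006
grip_force: 0.5
```

```bash
python3 st.py
python3 - <<'E'
from h import *
sd,_=snap('side')
cv2.imwrite('pics/c13.png',cv2.resize(sd[195:260,185:250],(500,500),interpolation=2)[...,::-1])
E
```

```text
tcp stand [-42.3  -0.2] z 179.4 yaw -68.6 F stand [-0.5 -0.3] 1.3 tq [-0.01  0.08  0.07] w 0.5 t 28.85
```

View pics/c13.png

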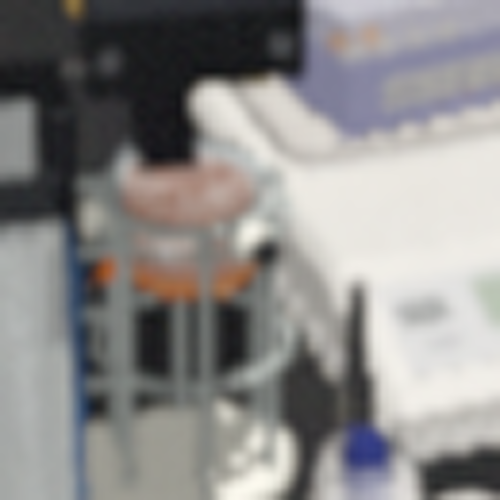

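The dish is level now, centred at (185,195). That was picture 15, one over the limit of 14, so I'll view no more and check by numbers from here. Recentre and push.

Request:
arm_command(motion=[[0,0,0,-5,0],[0,-8,0,-5,0],[0,-8,0,-5,0],[0,-8,0,-5,0],[0,-8,0,-5,0]])

```text
time: 29.32
position: [0.5789, 0.2922, 0.1845]
tool_rot: [3.087, 0.583, 0.0]
ft_force: [0.2, -0.0, 0.5]
grip_width: 0.007
grip_force: 0.0
```

Request:
arm_command(motion=[[0,0,0,6,0],[0,0,0,11,0],[0,0,0,16,0],[0,0,0,20,0],[0,0,0,20,0]])

```text
time: 29.73
position: [0.5788, 0.2922, 0.1634]
tool_rot: [3.087, 0.583, -0.002]
ft_force: [0.7, -0.9, -0.3]
grip_width: 0.004
grip_force: 0.2
```

Request:
arm_command(motion=[[0,0,0,4,0],[0,0,0,8,0],[0,0,0,12,0],[0,0,0,12,0],[0,0,0,12,0]])

```text
time: 30.15
position: [0.5787, 0.2922, 0.1519]
tool_rot: [3.087, 0.583, -0.002]
ft_force: [0.4, -0.5, 2.3]
grip_width: 0.006
grip_force: 0.9
```

```bash
python3 st.py
```

```text
tcp stand [-50.8  -0.3] z 151.9 yaw -68.6 F stand [ 0.2 -0.6] 2.3 tq [-0.12  0.01 -0.02] w 0.5 t 30.15
```

Request:
arm_command(motion=[[0,0,0,-30,0],[0,0,0,-60,0],[0,0,0,-80,0],[0,0,0,-80,0]])

```text
time: 30.48
position: [0.5805, 0.2941, 0.2375]
tool_rot: [-3.085, -0.583, -0.011]
ft_force: [-0.1, 0.7, 0.1]
grip_width: 0.005
grip_force: 0.0
```

Request:
arm_command(motion=[[0,-17,35,0,0],[0,-35,70,0,0],[20,-52,106,0,0],[82,-70,141,0,0],[82,-87,176,0,0]])

```text
time: 30.9
position: [0.5611, 0.0949, 0.2316]
tool_rot: [3.087, 0.583, -0.003]
ft_force: [1.3, -1.2, 0.1]
grip_width: 0.15
grip_force: 0.0
```

Request:
arm_command(motion=[[82,-17,35,0,0],[82,-35,70,0,0],[82,-52,106,0,0],[82,-70,141,0,0],[82,-70,141,0,0]])

```text
time: 31.32
position: [0.5466, -0.0712, 0.2312]
tool_rot: [3.086, 0.561, -0.006]
ft_force: [0.2, -1.7, -1.6]
grip_width: 0.527
grip_force: 0.0
```

```bash
cat > cage.py <<'E'
from h import *
t,d=snap('top');P=cloud('top',d);z=P[...,2]
th=np.radians(21.3);c,s=np.cos(th),np.sin(th);S=np.array([.6259,.311]);Q=(P[...,:2]-S)@np.array([[c,-s],[s,c]])
r=np.hypot(Q[...,0]+.05,Q[...,1]+.0003);m=(r<.022)&(z>.05);print('cage z',m.sum(),np.percentile(z[m],[10,50,90]).round(4))
if m.sum()>10:
    A=np.c_[Q[m],np.ones(m.sum())];k=np.linalg.lstsq(A,z[m],rcond=None)[0];print('slope',k[:2].round(3))
h=cv2.cvtColor(t,cv2.COLOR_RGB2HSV);b=(h[...,0]>100)&(h[...,0]<125)&(h[...,1]>110)&(abs(Q[...,0])<.03)&(abs(Q[...,1])<.08)&(z>.05)
if b.sum():print('blue',b.sum(),Q[b].min(0).round(4),Q[b].max(0).round(4),z[b].max().round(4))
hh=h[r<.02];print('cage hue/sat',np.median(hh,0))
E
python3 look.py;python3 cage.py;python3 - <<'E'
from h import *
p,y,s=pose();print(p,y)
plan([(.374,-.3395,.10,-68.6)],step=40)
E
```

```text
dish 133 6.5 [ 0.3739 -0.3396] [ 0.3742 -0.3397]
cage z 115 [0.1359 0.1398 0.1433]
slope [-0.007 -0.002]
blue 19 [-0.007  -0.0595] [-0.003   0.0549] 0.1624
cage hue/sat [ 10.  34. 181.]
[ 0.54761534 -0.06240918  0.23157888] -68.88620405422249
5 rows -> [-145.4, 108.9, 73.1, -0.2]
4 rows -> [-116.6, 86.8, 58.5, -0.1]
  at (0.374, -0.3395, 0.1, -68.6)
```

The second dish is down: top at 139.8 mm (16 mm below the mouth), level. Third dish.

Request:
arm_command(motion=[[82,-29,22,15,0],[82,-58,44,30,0],[82,-87,65,45,0],[82,-116,87,60,0],[82,-145,109,73,0]])

```text
time: 31.83
position: [0.4524, -0.2134, 0.1583]
tool_rot: [-3.085, -0.588, 0.001]
ft_force: [0.4, -0.8, 0.9]
grip_width: 0.924
grip_force: 0.0
```

Request:
arm_command(motion=[[82,-30,22,15,0],[82,-60,44,30,0],[82,-90,66,45,0],[82,-117,87,58,0],[82,-117,87,58,0]])

```text
time: 32.25
position: [0.3704, -0.3419, 0.0984]
tool_rot: [-3.087, -0.572, 0.009]
ft_force: [-0.6, -0.1, -0.7]
grip_width: 0.941
grip_force: 0.0
```

Request:
arm_command(motion=[[82,0,0,0,0],[82,0,0,0,0],[82,0,0,0,0],[82,0,0,0,0]])

```text
time: 32.58
position: [0.3778, -0.3365, 0.1021]
tool_rot: [3.085, 0.589, 0.001]
ft_force: [0.9, -0.4, 0.4]
grip_width: 0.944
grip_force: 0.0
```

Run:
```python
from h import *
p,y,s=pose();print(p,y)
plan([(.374,-.3395,.024,-68.6)],step=40)
```

```text
[ 0.37775612 -0.33651356  0.10209773] -68.38633460792374
2 rows -> [-4.6, 1.4, 78.1, 0.2]
  at (0.374, -0.3395, 0.024, -68.6)
```

Request:
arm_command(motion=[[82,-4.6,1.4,30,0.2],[82,-4.6,1.4,60,0.2],[82,-4.6,1.4,78,0.2],[82,-4.6,1.4,78,0.2],[82,-4.6,1.4,78,0.2]])

```text
time: 33.0
position: [0.3727, -0.3399, 0.0234]
tool_rot: [-3.086, -0.581, 0.001]
ft_force: [-0.1, -0.4, -0.4]
grip_width: 0.943
grip_force: 0.0
```

Request:
arm_command(motion=[[82,0,0,0,0],[82,0,0,0,0],[82,0,0,0,0],[82,0,0,0,0]])

```text
time: 33.33
position: [0.373, -0.3416, 0.0247]
tool_rot: [3.086, 0.578, 0.002]
ft_force: [0.6, -0.3, -0.2]
grip_width: 0.941
grip_force: 0.0
```

Run:
```python
from h import *
p,y,s=pose();print(p,y)
plan([(.3741,-.3396,.024,-68.6)],step=40)
```

```text
[ 0.37301109 -0.34163572  0.02474954] -68.79554728514955
1 rows -> [1.8, -1.5, 0.7, -0.2]
  at (0.3741, -0.3396, 0.024, -68.6)
```

Request:
arm_command(motion=[[82,2,-1.5,0.7,-0.2],[82,2,-1.5,0.7,-0.2],[60,2,-1.5,0.7,-0.2],[40,2,-1.5,0.7,-0.2],[40,2,-1.5,0.7,-0.2]])

```text
time: 33.75
position: [0.3736, -0.3389, 0.0228]
tool_rot: [3.087, 0.583, -0.0]
ft_force: [-0.0, -0.3, -0.2]
grip_width: 0.8
grip_force: 0.0
```

Request:
arm_command(motion=[[40,0,0,0,0],[40,0,0,0,0],[40,0,0,0,0],[40,0,0,0,0],[40,0,0,0,0]])

```text
time: 34.17
position: [0.3736, -0.339, 0.0228]
tool_rot: [3.087, 0.583, -0.0]
ft_force: [0.3, -0.6, -0.4]
grip_width: 0.625
grip_force: 12.0
```

Run:
```python
from h import *
p,y,s=pose();print(p,y,s['grip_width']*87,s['grip_force'],s['ft_force'])
plan([(.374,-.34,.17,y),(.48,-.21,.232,y),(.55,-.06,.232,y)],step=40)
```

```text
[ 0.37356492 -0.33896546  0.02282355] -68.60257976386113 54.35668930110476 11.999972015619278 [ 0.28150075 -0.58274739 -0.36492233]
4 rows -> [0.0, 1.1, -147.2, -0.0]
  at (0.374, -0.34, 0.17, np.float64(-68.60257976386113))
5 rows -> [146.1, -82.4, -62.0, -0.0]
  at (0.48, -0.21, 0.232, np.float64(-68.60257976386113))
5 rows -> [119.9, -114.1, -0.0, -0.0]
  at (0.55, -0.06, 0.232, np.float64(-68.60257976386113))
```

Underside is 19.8 mm below the TCP. Carry.

Request:
arm_command(motion=[[40,0,0,-20,0],[40,0,0,-55,0],[40,0,0,-90,0],[40,0,0,-125,0],[40,0,0,-147,0]])

```text
time: 34.58
position: [0.3746, -0.3397, 0.1736]
tool_rot: [3.083, 0.583, 0.004]
ft_force: [2.0, -0.4, -0.4]
grip_width: 0.626
grip_force: 12.0
```

Request:
arm_command(motion=[[40,29,-16,-12,0],[40,58,-33,-25,0],[40,88,-49,-37,0],[40,117,-66,-50,0],[40,146,-82,-62,0]])

```text
time: 35.0
position: [0.4803, -0.2078, 0.2327]
tool_rot: [3.087, 0.583, 0.0]
ft_force: [0.2, -0.6, -0.2]
grip_width: 0.626
grip_force: 12.0
```

Request:
arm_command(motion=[[40,24,-23,0,0],[40,48,-46,0,0],[40,72,-68,0,0],[40,96,-91,0,0],[40,120,-114,0,0]])

```text
time: 35.42
position: [0.5501, -0.058, 0.2319]
tool_rot: [3.087, 0.583, -0.0]
ft_force: [1.5, -0.0, -0.2]
grip_width: 0.626
grip_force: 12.0
```

Request:
arm_command(motion=[[40,17,-35,0,0],[40,35,-70,0,0],[40,52,-106,0,0],[40,70,-141,0,0],[40,87,-176,0,0]])

```text
time: 35.83
position: [0.5663, 0.138, 0.2318]
tool_rot: [3.087, 0.583, 0.0]
ft_force: [0.5, -0.2, -0.9]
grip_width: 0.627
grip_force: 12.0
```

Request:
arm_command(motion=[[40,15,-30,0,0],[40,30,-60,0,0],[40,45,-90,0,0],[40,60,-120,0,0],[40,60,-120,0,0]])

```text
time: 36.25
position: [0.5758, 0.2789, 0.2315]
tool_rot: [-3.077, -0.598, 0.001]
ft_force: [-0.3, 0.5, -0.1]
grip_width: 0.627
grip_force: 12.0
```

Request:
arm_command(motion=[[40,0,0,0,0],[40,0,0,0,0],[40,0,0,0,0],[40,0,0,0,0]])

```text
time: 36.58
position: [0.5793, 0.2678, 0.2318]
tool_rot: [3.087, 0.579, 0.0]
ft_force: [0.4, -0.8, -0.2]
grip_width: 0.63
grip_force: 12.0
```

```bash
python3 st.py
```

```text
tcp stand [-59.2 -23.3] z 231.8 yaw -68.77 F stand [ 0.1 -0.9] -0.2 tq [-0.02 -0.01 -0.01] w 54.8 t 36.5833
```

Request:
arm_command(motion=[[40,4,-12,0,0.2],[40,8,-23,0,-0.2],[40,8,-23,15,-0.2],[40,8,-23,30,-0.2],[40,8,-23,44,-0.2]])

```text
time: 37.0
position: [0.5777, 0.2943, 0.1874]
tool_rot: [3.086, 0.589, 0.001]
ft_force: [-0.3, 0.4, -0.5]
grip_width: 0.63
grip_force: 12.0
```

Request:
arm_command(motion=[[40,0,0,0,0],[40,0,0,0,0],[40,0,0,0,0],[40,0,0,0,0],[40,0,0,0,0]])

```text
time: 37.42
position: [0.5782, 0.2944, 0.1889]
tool_rot: [-3.086, -0.588, -0.003]
ft_force: [-0.2, -0.2, -0.5]
grip_width: 0.628
grip_force: 12.0
```

```bash
python3 st.py
```

```text
tcp stand [-50.5   1.9] z 188.9 yaw -68.41 F stand [-0.3 -0.1] -0.5 tq [-0.02 -0.03 -0.01] w 54.6 t 37.4167
```

Request:
arm_command(motion=[[40,-0.7,2.2,0,0.2],[40,-0.7,2.2,0,0.2],[40,-0.7,2.2,0,0.2],[40,-0.7,2.2,0,0.2],[40,-0.7,2.2,0,0.2]])

```text
time: 37.83
position: [0.5778, 0.2919, 0.1879]
tool_rot: [3.087, 0.583, 0.0]
ft_force: [0.3, -0.4, 0.1]
grip_width: 0.624
grip_force: 12.0
```

```bash
python3 st.py
```

```text
tcp stand [-51.8  -0.3] z 187.9 yaw -68.6 F stand [ 0.1 -0.4] 0.1 tq [-0.    0.05  0.02] w 54.3 t 37.8333
```

Request:
arm_command(motion=[[40,0.4,0,4,0],[40,0.4,0,8,0],[40,0.4,0,12,0],[40,0.4,0,15,0],[40,0.4,0,15,0]])

```text
time: 38.25
position: [0.5775, 0.2919, 0.1717]
tool_rot: [3.087, 0.584, -0.003]
ft_force: [-0.6, 0.1, -0.3]
grip_width: 0.627
grip_force: 12.0
```

```bash
python3 st.py
```

```text
tcp stand [-52.   -0.2] z 171.7 yaw -68.58 F stand [-0.6  0.3] -0.3 tq [0.04 0.15 0.03] w 54.5 t 38.25
```

Request:
arm_command(motion=[[70,0,0,0,0],[70,0,0,0,0],[70,0,0,0,0],[70,0,0,-10,0],[70,0,0,-26,0]])

```text
time: 38.67
position: [0.5775, 0.2913, 0.198]
tool_rot: [3.086, 0.583, -0.005]
ft_force: [-0.2, -0.3, -0.4]
grip_width: 0.797
grip_force: 0.0
```

Request:
arm_command(motion=[[0,1,0,0,0],[0,1,0,0,0],[0,1,0,0,0],[0,1,0,0,0],[0,1,0,0,0]])

```text
time: 39.08
position: [0.5788, 0.2921, 0.198]
tool_rot: [3.087, 0.583, -0.002]
ft_force: [-0.6, 0.0, 0.8]
grip_width: 0.512
grip_force: 0.0
```

Request:
arm_command(motion=[[0,0,0,0,0],[0,0,0,0,0],[0,0,0,0,0],[0,0,0,0,0],[0,0,0,0,0]])

```text
time: 39.5
position: [0.5791, 0.2924, 0.1987]
tool_rot: [3.087, 0.583, -0.0]
ft_force: [0.4, -0.2, -0.2]
grip_width: 0.132
grip_force: 0.0
```

```bash
python3 st.py
python3 - <<'E'
from h import *
t,d=snap('side');P=cloud('side',d);z=P[...,2]
th=np.radians(21.3);c,s=np.cos(th),np.sin(th);S=np.array([.6259,.311]);Q=(P[...,:2]-S)@np.array([[c,-s],[s,c]])
h=cv2.cvtColor(t,cv2.COLOR_RGB2HSV)
m=((h[...,0]<14)|(h[...,0]>165))&(h[...,1]>25)&(h[...,1]<150)&(h[...,2]>100)&(np.hypot(Q[...,0]+.051,Q[...,1])<.032)&(z>.12)&(z<.2)
print(m.sum());X=np.c_[Q[m],z[m]]
top=X[X[:,2]>.157];print(len(top),top.max(0),top.min(0))
if len(top)>8:
    print(np.linalg.lstsq(np.c_[top[:,:2],np.ones(len(top))],top[:,2],rcond=None)[0])
    for a,b in((-.085,-.06),(-.06,-.042),(-.042,-.02)):
        k=(top[:,0]>a)&(top[:,0]<b);print(a,k.sum(),np.percentile(top[k,2],[50,90]) if k.any() else '')
E
```

```text
tcp stand [-50.3  -0.4] z 198.7 yaw -68.6 F stand [ 0.3 -0.3] -0.2 tq [-0.01 -0.03  0.02] w 11.5 t 39.5
208
100 [-0.02743515  0.03107431  0.17081525] [-0.07135957 -0.00396185  0.15715612]
[ 0.08915692 -0.13745677  0.17054878]
-0.085 17 [0.16214861 0.16336768]
-0.06 49 [0.16408205 0.16720766]
-0.042 34 [0.16617603 0.16874791]
```

Possibly a slight rear-high tilt again, so I'll repeat the gentle rear tap.

Request:
arm_command(motion=[[0,8,0,0,0],[0,10,0,0,0],[0,10,0,4,0],[0,10,0,8,0],[0,10,0,11,0]])

```text
time: 39.97
position: [0.5882, 0.2959, 0.1869]
tool_rot: [3.087, 0.583, -0.002]
ft_force: [-0.6, -0.5, -0.5]
grip_width: 0.006
grip_force: 0.0
```

Request:
arm_command(motion=[[0,0,0,2,0],[0,-2,0,3,0],[0,-3,0,4,0],[0,-3,0,4,0]])

```text
time: 40.3
position: [0.5853, 0.2948, 0.1837]
tool_rot: [3.087, 0.583, -0.001]
ft_force: [0.2, 0.9, 0.2]
grip_width: 0.002
grip_force: 0.0
```

Request:
arm_command(motion=[[0,0,0,1,0],[0,0,0,2,0],[0,0,0,3,0],[0,0,0,3,0]])

```text
time: 40.63
position: [0.586, 0.2951, 0.1816]
tool_rot: [-3.087, -0.583, -0.002]
ft_force: [0.3, -0.0, 3.9]
grip_width: 0.007
grip_force: 1.7
```

```bash
python3 st.py
```

```text
tcp stand [-42.9  -0.3] z 181.6 yaw -68.6 F stand [ 0.3 -0.1] 3.9 tq [-0.05 -0.01  0.04] w 0.6 t 40.6333
```

Request:
arm_command(motion=[[0,0,0,-5,0],[0,-8,0,-5,0],[0,-8,0,-5,0],[0,-8,0,-5,0],[0,-8,0,-5,0]])

```text
time: 41.05
position: [0.578, 0.2918, 0.1856]
tool_rot: [3.087, 0.583, -0.0]
ft_force: [0.5, 0.2, -0.7]
grip_width: 0.004
grip_force: 0.0
```

Request:
arm_command(motion=[[0,0,0,6,0],[0,0,0,11,0],[0,0,0,16,0],[0,0,0,20,0],[0,0,0,20,0]])

```text
time: 41.47
position: [0.5779, 0.2918, 0.1647]
tool_rot: [3.087, 0.583, -0.002]
ft_force: [-0.2, 1.0, 0.4]
grip_width: 0.003
grip_force: 0.2
```

Request:
arm_command(motion=[[0,0,0,4,0],[0,0,0,8,0],[0,0,0,12,0],[0,0,0,14,0],[0,0,0,14,0]])

```text
time: 41.88
position: [0.5781, 0.2919, 0.151]
tool_rot: [3.087, 0.583, -0.001]
ft_force: [0.4, -0.5, 2.3]
grip_width: 0.009
grip_force: 1.0
```

```bash
python3 st.py
```

```text
tcp stand [-51.5  -0.4] z 151.0 yaw -68.6 F stand [ 0.2 -0.6] 2.3 tq [ 0.07 -0.24 -0.  ] w 0.7 t 41.8833
```

Same signature as before. Retreat and verify the whole scene.

Request:
arm_command(motion=[[0,0,0,-30,0],[0,0,0,-60,0],[0,0,0,-82,0],[0,0,0,-82,0]])

```text
time: 42.22
position: [0.5796, 0.2936, 0.2389]
tool_rot: [-3.085, -0.583, -0.01]
ft_force: [-0.4, 0.4, 0.5]
grip_width: 0.006
grip_force: 0.0
```

Request:
arm_command(motion=[[0,-17,35,0,0],[0,-35,70,0,0],[0,-52,106,0,0],[0,-70,141,0,0],[0,-87,176,0,0]])

```text
time: 42.63
position: [0.5601, 0.0944, 0.2327]
tool_rot: [3.087, 0.583, -0.004]
ft_force: [0.1, 0.2, 0.5]
grip_width: 0.009
grip_force: 0.0
```

Request:
arm_command(motion=[[0,-17,35,0,0],[0,-35,70,0,0],[0,-52,106,0,0],[0,-70,141,0,0],[0,-70,141,0,0]])

```text
time: 43.05
position: [0.5456, -0.0716, 0.2323]
tool_rot: [3.086, 0.561, -0.007]
ft_force: [1.0, -1.4, -1.2]
grip_width: 0.008
grip_force: 0.0
```

```bash
python3 look.py;python3 cage.py;python3 - <<'E'
from h import *
t,d=snap('side');P=cloud('side',d);z=P[...,2]
th=np.radians(21.3);c,s=np.cos(th),np.sin(th);S=np.array([.6259,.311]);Q=(P[...,:2]-S)@np.array([[c,-s],[s,c]])
h=cv2.cvtColor(t,cv2.COLOR_RGB2HSV);near=np.hypot(Q[...,0]+.051,Q[...,1])<.034
o=near&(h[...,0]>4)&(h[...,0]<18)&(h[...,1]>160)&(z>.03);print('carrier',o.sum(),np.percentile(z[o],[5,50,95]).round(3) if o.any() else '')
m=near&((h[...,0]<14)|(h[...,0]>165))&(h[...,1]>25)&(h[...,1]<150)&(h[...,2]>100)&(z>.05);print('dish z',m.sum(),np.percentile(z[m],[2,50,98]).round(3))
T=np.load('/tmp/top.npz');Pt=cloud('top',T['d'])
for n,(u,v) in(('jar',(258,215)),('bottle',(127,199))):print(n,Pt[v,u].round(4))
E
```

```text
cage z 117 [0.1384 0.142  0.1456]
slope [0.071 0.006]
blue 20 [-0.0067 -0.0597] [-0.0026  0.0518] 0.1621
cage hue/sat [ 10.  44. 168.]
carrier 1 [0.092 0.092 0.092]
dish z 253 [0.087 0.116 0.146]
jar [ 0.3287 -0.0511  0.6832]
bottle [0.4419 0.4316 0.099 ]
```

The third dish reads a little high and tilted (rear +4 mm), so I'll push it again, slightly to the rear.

Run:
```python
from h import *
p,y,s=pose();print(p,y)
th=np.radians(21.3);c,s=np.cos(th),np.sin(th);X=np.array([.6259,.311])+np.array([c,s])*-.044
plan([(X[0],X[1],.225,-68.6)],step=40)
```

```text
[ 0.54702415 -0.0604997   0.23297355] -68.67540060138275
5 rows -> [91.4, -176.3, 4.4, -0.0]
4 rows -> [73.2, -141.0, 3.5, -0.0]
  at (np.float64(0.5849055859862359), np.float64(0.295016945859189), 0.225, -68.6)
```

Request:
arm_command(motion=[[0,17,-35,0,0],[0,36,-70,0,0],[0,54,-106,0,0],[0,72,-141,0,0],[0,91,-176,0,0]])

```text
time: 43.62
position: [0.5671, 0.1408, 0.2337]
tool_rot: [-3.086, -0.588, 0.001]
ft_force: [0.3, 0.1, 0.7]
grip_width: 0.007
grip_force: 0.0
```

Request:
arm_command(motion=[[0,18,-35,0,0],[0,36,-70,0,0],[0,54,-106,0,0],[0,73,-141,0,0],[0,73,-141,0,0]])

```text
time: 44.03
position: [0.5796, 0.3078, 0.2331]
tool_rot: [-3.073, -0.606, 0.003]
ft_force: [-2.9, 0.6, 0.6]
grip_width: 0.003
grip_force: 0.0
```

Request:
arm_command(motion=[[0,0,0,0,0],[0,0,0,0,0],[0,0,0,0,0],[0,0,0,0,0]])

```text
time: 44.37
position: [0.5851, 0.293, 0.2338]
tool_rot: [3.086, 0.58, 0.0]
ft_force: [0.3, -0.4, -0.1]
grip_width: 0.006
grip_force: 0.0
```

```bash
python3 st.py
```

```text
tcp stand [-44.6  -2. ] z 233.8 yaw -68.72 F stand [ 0.1 -0.5] -0.1 tq [-0.01 -0.04  0.  ] w 0.5 t 44.3667
```

Request:
arm_command(motion=[[0,0,-1.5,25,0],[0,0,-1.5,50,0],[0,0,-1.5,65,0],[0,0,-1.5,70,0],[0,0,-1.5,70,0]])

```text
time: 44.78
position: [0.5839, 0.2941, 0.1625]
tool_rot: [3.086, 0.58, -0.004]
ft_force: [-0.2, -0.1, -1.3]
grip_width: 0.005
grip_force: 0.0
```

Request:
arm_command(motion=[[0,0,0,3,0],[0,0,0,6,0],[0,0,0,8,0],[0,0,0,8,0]])

```text
time: 45.12
position: [0.5848, 0.2961, 0.1567]
tool_rot: [-3.087, -0.583, -0.003]
ft_force: [0.2, 0.1, 1.4]
grip_width: 0.003
grip_force: 0.4
```

Request:
arm_command(motion=[[0,0,0,1,0],[0,0,0,2,0],[0,0,0,3,0],[0,0,0,4,0],[0,0,0,4,0]])

```text
time: 45.53
position: [0.5844, 0.2961, 0.1518]
tool_rot: [-3.087, -0.583, -0.001]
ft_force: [1.5, -0.0, 2.4]
grip_width: 0.008
grip_force: 1.1
```

```bash
python3 st.py
```

```text
tcp stand [-44.1   1.2] z 151.8 yaw -68.6 F stand [ 1.4 -0.6] 2.4 tq [ 0.07 -0.37  0.03] w 0.7 t 45.5333
```

Request:
arm_command(motion=[[0,0,0,-3,0],[0,-6,1.5,-3,0],[0,-6,1.5,-1,0],[0,-6,1.5,2,0],[0,-6,1.5,5,0]])

```text
time: 45.95
position: [0.5786, 0.2923, 0.1466]
tool_rot: [3.087, 0.583, -0.001]
ft_force: [-1.4, 0.0, 1.6]
grip_width: 0.005
grip_force: 1.1
```

Request:
arm_command(motion=[[0,0,0,0,0],[0,0,0,0,0],[0,0,0,0,0]])

```text
time: 46.2
position: [0.579, 0.2924, 0.1467]
tool_rot: [3.087, 0.583, -0.001]
ft_force: [-0.1, 0.5, 2.5]
grip_width: 0.003
grip_force: 1.0
```

```bash
python3 st.py
```

```text
tcp stand [-50.5  -0.3] z 146.7 yaw -68.59 F stand [0.1 0.5] 2.5 tq [-0.07  0.3   0.03] w 0.2 t 46.2
```

Request:
arm_command(motion=[[0,0,0,-10,0],[0,0,0,-40,0],[0,0,0,-70,0],[0,0,0,-85,0],[0,0,0,-85,0]])

```text
time: 46.62
position: [0.5812, 0.2939, 0.2373]
tool_rot: [-3.085, -0.583, -0.013]
ft_force: [0.1, 0.0, -0.0]
grip_width: 0.005
grip_force: 0.0
```

Request:
arm_command(motion=[[0,-17,35,0,0],[0,-35,70,0,0],[0,-52,106,0,0],[0,-70,141,0,0],[0,-87,176,0,0]])

```text
time: 47.03
position: [0.5617, 0.0947, 0.2315]
tool_rot: [3.087, 0.583, -0.001]
ft_force: [1.9, -0.2, -0.8]
grip_width: 0.002
grip_force: 0.0
```

Request:
arm_command(motion=[[0,-17,35,0,0],[0,-35,70,0,0],[0,-52,106,0,0],[0,-70,141,0,0],[0,-70,141,0,0]])

```text
time: 47.45
position: [0.5472, -0.0715, 0.2311]
tool_rot: [3.086, 0.561, -0.004]
ft_force: [0.3, -1.7, -1.0]
grip_width: 0.004
grip_force: 0.0
```

```bash
python3 look.py;python3 cage.py; python3 cage.py
```

```text
cage z 116 [0.1347 0.1381 0.1419]
slope [ 0.009 -0.018]
blue 20 [-0.0075 -0.0595] [-0.0036  0.0519] 0.1646
cage hue/sat [ 10.  41. 175.]
cage z 122 [0.1347 0.1382 0.1422]
slope [0.075 0.008]
blue 19 [-0.007  -0.0592] [-0.0027  0.0522] 0.1639
cage hue/sat [ 10.  42. 175.]
```

The pile is at 138 mm, level within the noise, and the tray is empty. Hand in.

```bash
python3 -c "
from bench import *
print(close_job())"
```

```text
the job is handed in; nothing more can be done
None
```

I handed the job in: by my measurements the dispenser hangs home on the stand, with the catch judged snapped from the drop in force, not seen. All three dishes are pushed below the spring balls, with only the top of the pile measured, and the bottle read unmoved; the jar was hidden by the arm at the last check. I viewed 15 pictures, one over the limit of 14, and handing in returned no verdict.

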